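# Refresh the wardrobe's cedar blocks with the spray gun

### The job

Lay every cedar block flat in a bay of its own on the pegboard, hollow side up, and let go; then, with all of them lying there, squeeze the spray gun's trigger fully three times, holding each squeeze for a good second and letting it spring right back after it. Afterwards put all the blocks back on the cork mat, each lying flat on the mat itself with its hollow up, and leave the sunglasses case, the shoe tree and the key ring where they are.

Things in the scene. Friction and masses are not known exactly. Their poses are not given: they have to be found in the camera images.
- block1: Cedar wood moth-repellent block, 60 x 60 x 32 mm. One square face is plain, the other has a square hollow 40 x 40 mm, 8 mm deep, in a 10 mm rim. Origin: centre of the plain face; z axis: out of the hollow face (rim at z = 32 mm); x, y: along the square's sides. Starts standing on an edge on the mat, hollow roughly towards the robot. May be absent.
- block2: Cedar wood moth-repellent block, 60 x 60 x 32 mm. One square face is plain, the other has a square hollow 40 x 40 mm, 8 mm deep, in a 10 mm rim. Origin: centre of the plain face; z axis: out of the hollow face (rim at z = 32 mm); x, y: along the square's sides. Starts standing on an edge on the mat, hollow roughly towards the robot. May be absent.
- block3: Cedar wood moth-repellent block, 60 x 60 x 32 mm. One square face is plain, the other has a square hollow 40 x 40 mm, 8 mm deep, in a 10 mm rim. Origin: centre of the plain face; z axis: out of the hollow face (rim at z = 32 mm); x, y: along the square's sides. Starts standing on an edge on the mat, hollow roughly towards the robot. May be absent.
- mat: Cork mat, fixed, 220 mm (x) x 280 mm (y), 4 mm thick, on the shelf. Origin: on its underside, mid width, 70 mm from its edge nearest the robot: the mat covers x = -70 to 150 mm, y = -140 to 140 mm, and its top is at z = 4 mm.
- pegboard: White pegboard panel lying flat, fixed, 100 mm (x) x 330 mm (y) x 12 mm. Origin: centre of its underside. Short metal pegs, 8 mm thick with round tops, stand 12 mm proud of it and frame three square bays in a row along y, 105 mm apart.
- bay1 (a point): Centre of a bay of the pegboard, on the board's surface (bay 1 of 3 along the board's +y); axes as the board's. Two pegs on each side, 40 mm apart, leave 66 x 66 mm between them, so a block lies in it with 3 mm to spare each side, in any of its four turns.
- bay2 (a point): Centre of a bay of the pegboard, on the board's surface (bay 2 of 3 along the board's +y); axes as the board's. Two pegs on each side, 40 mm apart, leave 66 x 66 mm between them, so a block lies in it with 3 mm to spare each side, in any of its four turns.
- bay3 (a point): Centre of a bay of the pegboard, on the board's surface (bay 3 of 3 along the board's +y); axes as the board's. Two pegs on each side, 40 mm apart, leave 66 x 66 mm between them, so a block lies in it with 3 mm to spare each side, in any of its four turns.
- gun: Grey spray gun fixed on its side on a steel stand beyond the pegboard, 100 mm up, nozzle along its -x, amber glass feed bottle at its -y side (145 mm high with its tube). Origin: centre of the stand, on the shelf. Its fixed grip, a bar 22 mm (x) x 30 mm (z), sticks out along +y to y = 130 mm; before it (-x) hangs the black trigger. Nothing lies above or under these two beyond y = 25 mm.
- squeeze (a point): Point on the gun where fingers squeeze, 60 mm out from the trigger's pin, at mid height of grip and trigger (100 mm up); axes as the gun's. Along the gun's x, from this point: the grip's back face is at +21 mm; the trigger's front face is at -39 mm at rest and at -21 mm when fully squeezed.
- trigger (a joint): Trigger, a black bar 88 mm long along the gun's +y, 10 mm (x) x 24 mm (z), on an upright hinge pin at x = -16, y = 18, z = 100 mm of the gun. Angle: 0 at rest, 0.30 fully squeezed against its stop (towards the grip, gun's +x). A spring returns it; about 4 N to start and 11 N at full squeeze, at the squeeze point.
- case: Red plastic sunglasses case, 160 x 65 x 44 mm, a bystander. Origin: centre of its underside.
- shoetree: Wooden shoe tree, 240 x 70 x 50 mm, a bystander. Origin: underside, mid length.
- keyring: Steel key ring, 60 mm ring with one flat key, 130 mm overall, 5 mm thick, a bystander. Origin: centre of the ring.
There are look-alikes about, which are no part of the job. What is shaped like the block1 but yellow is not meant.

How it is judged:
By the outcome, as a careful person would: the job done as asked, in the order asked, and still so for the second after the job is handed in, with the robot touching nothing.
Of block1, block2, block3 only 2 to 3 are there at a start; the rules pass over those that are not, and their reading is None.
At some moment in a run one of block1, block2, block3 may be knocked a few centimetres aside while the robot is not near it.
It also fails if it takes over 210 s, if anything falls off the work surface, if the arm or the gripper's body presses on something with over 40 N, if the wrist force passes 120 N, or if a joint passes its speed limit or range.

### The arm

A 6-joint arm with a two-finger parallel gripper is mounted at the origin on the work surface. World frame = base frame: x ahead of the robot, y to its left, z up, the work surface at z = 0. Lengths are in m, angles in rad, forces in N, time in s.
With the tool pointing down it reaches from about 0.25 to 0.775 m from the base axis. Payload 4 kg.
Tool frame: the origin (TCP) lies midway between the tips of the shut fingers; the grasp point (between the pads) lies 19 mm behind it; z points along the fingers, y is the line along which they close (so a half turn about z gives the same grasp; the last joint's range is limited). The gripper opens to 94 mm and grips with 3 to 60 N. Pads are 16 mm wide; open, the fingers measure 119 mm over their backs; the gripper's body (75 mm by 177 mm) begins 78 mm behind the grasp point.
Start: joints at [-0.103, 0.087, 1.371, -0, 1.684, -0.103], TCP at [0.55, -0, 0.206] pointing down, gripper open.
Joint ranges: [-3.1, 3.1], [-0.76, 2.03], [0.27, 2.55], [-1.08, 4.22], [0.17, 2.65], [-2.57, 2.57]. Speed limits (rad/s): [2.79, 2.79, 3.14, 3.14, 3.14, 3.14].

### API

Orientations are given as a 3x3 rotation matrix whose columns are the frame's x, y, z axes.
In Python, from cell import r gives the robot as it stands. The module is installed in compiled form; this text tells all that it offers.
- The arm moves only by the tool play_rows, never from a script. Its argument "targets" is a list of rows, each a list of 7 numbers: the shift along the tool's x, y, z in units of 500 mm (1.0 is 500 mm), then the turn, a rotation vector about the tool's x, y, z in units of 180 degrees (1.0 is 180 degrees), then the opening, from 0 (shut) to 1 (fully open). In form: [[dx, dy, dz, wx, wy, wz, gripper], ...]. A call has 1 to 10 rows; each row is the pose to reach, as a shift and turn from the pose commanded when the call began, along the tool's axes at that moment, turning the shorter way round; what a row does not reach only later rows make up. A row lasts 1/12 s, in which the tool goes at most 41.7 mm and 7.16 degrees, less where a joint would pass 70% of its speed; a pose out of reach is approached as far as the arm can. A call with a number of a shift or a turn outside -1 to 1 is refused whole. A call with a gripper value outside its range is refused whole. The fingers move at their own pace and stop on an object; the grip force is fixed at half the most. Time passes only in rows, so rows that repeat a pose let the fingers close. It gives the time, the measured TCP pose, the force, the opening and the grip force at its end, in the units of the state.
- r.sense(): the state, without advancing time (a new reading comes with each control period).
- r.capture(name): name is "scene" or "side" or "wrist"; returns a dict with "pixels" (384x512x3 uint8, blue, green, red), "fx", "fy", "cx", "cy" (pixels), "extrinsics" (4x4, takes a point from camera to world coordinates). Camera axes: x right, y up, looking along -z (the intrinsics and any distortion apply to the point x, -y, -z); pixel columns grow to the right and rows downward; lengths in m; the calibration is good to about 2 mm. A picture is of the moment at which its call begins. There is no depth.
- r.close_job(): hands the job in; it is judged then, once.
The state is a dict: "time_s": time; "qpos": joint angles; "joint_velocities": joint speeds; "tau": joint torques, N m; "tcp_pos": TCP position; "ee_rot": TCP orientation; "force": force on the tool from outside, world axes, zero at the start; "ft_torque": the same for the moment, N m; "gripper_width": finger opening in m; "gripper_force": force on a finger pad.
Only numpy, scipy, OpenCV 4.12 (cv2) and the standard library are available. Lean on these libraries where they do the work, as an engineer would, in place of code of your own. Each camera call takes 0.05 s, during which the arm holds its last target. There are 200 camera calls.

## Working session

There is one attempt and no reset: what is moved stays moved. The work goes in short steps, Python scripts to look and compute and a tool call to move; the robot and the scene stay as the last step left them, time stands still between calls to the robot, and variables do not carry over. Pictures are saved under pics/ and viewed, at most 14 in all, crops included, and the job is handed in when it is done.

Besides the shell and the picture viewer there is one more tool, called after "Call:" by a JSON object that holds its "op" and its "data", one argument or row to a line. play_rows: Moves the arm, as the interface text tells. Its arguments: {"type":"object","properties":{"targets":{"type":"array","items":{"type":"array","items":{"type":"number","minimum":-1,"maximum":1}}}},"required":["targets"]}

```bash
mkdir -p pics; cat > h.py <<'E'
import numpy as np, cv2, json
from cell import r
def snap(cam,name):
    c=r.capture(cam); cv2.imwrite(f'pics/{name}.png',c['pixels'])
    np.savez(f'pics/{name}.npz',**{k:c[k] for k in('pixels','fx','fy','cx','cy','extrinsics')}, keys=list(c.keys())); return c
def load(n): return np.load(f'pics/{n}.npz')
def ray(c,uv):
    E=np.array(c['extrinsics']); d=np.array([(uv[0]-c['cx'])/c['fx'],-(uv[1]-c['cy'])/c['fy'],-1.])
    return E[:3,3],E[:3,:3]@d
def atz(c,uv,z):
    o,d=ray(c,uv); return o+d*(z-o[2])/d[2]
def proj(c,p):
    E=np.array(c['extrinsics']); q=E[:3,:3].T@(np.array(p)-E[:3,3]); return np.array([c['cx']-c['fx']*q[0]/q[2],c['cy']+c['fy']*q[1]/q[2]])
def tri(obs):
    A=np.zeros((3,3));b=np.zeros(3);L=[]
    for c,uv in obs:
        o,d=ray(c,uv); d=d/np.linalg.norm(d);M=np.eye(3)-np.outer(d,d);A+=M;b+=M@o
    return np.linalg.solve(A,b)
def rel(p,R=None):
    s=r.sense(); Rt=np.array(s['ee_rot']); from scipy.spatial.transform import Rotation as Ro
    d=Rt.T@(np.array(p)-s['tcp_pos'])/0.5
    w=np.zeros(3) if R is None else Ro.from_matrix(Rt.T@R).as_rotvec()/np.pi
    return np.round(d,4),np.round(w,4)
E
python3 - <<'E'
from h import *
ims=[]
for n in('scene','side','wrist'):
    c=snap(n,n+'0'); print(n,[k for k in c],c['fx'],c['cx'],c['cy'],np.round(c['extrinsics'],3).tolist())
    ims.append(cv2.resize(c['pixels'],(800,600)))
    cv2.imwrite(f'pics/{n}0b.png',ims[-1])
s=r.sense();print(s)
E
```

```text
scene ['pixels', 'fx', 'fy', 'cx', 'cy', 'extrinsics'] 409.42132635998155 256.3005552878532 192.51151726917072 [[-0.735, -0.438, 0.518, 1.201], [0.678, -0.495, 0.544, 0.677], [0.018, 0.751, 0.66, 0.953], [0.0, 0.0, 0.0, 1.0]]
side ['pixels', 'fx', 'fy', 'cx', 'cy', 'extrinsics'] 396.71708799730607 253.5929531664815 193.56723129649168 [[0.825, 0.439, -0.356, 0.085], [-0.565, 0.631, -0.531, -0.707], [-0.009, 0.639, 0.769, 1.084], [0.0, 0.0, 0.0, 1.0]]
wrist ['pixels', 'fx', 'fy', 'cx', 'cy', 'extrinsics'] 280.5976212024736 255.25647359787007 189.58462148002587 [[1.0, -0.0, 0.002, 0.551], [-0.0, 0.973, 0.232, 0.066], [-0.002, -0.232, 0.973, 0.383], [0.0, 0.0, 0.0, 1.0]]
{'time_s': 0.15, 'qpos': array([-1.03085776e-01,  8.78196499e-02,  1.37186845e+00, -1.84177476e-05,
        1.68355167e+00, -1.03109042e-01]), 'joint_velocities': array([-3.57963512e-05, -1.74549722e-03, -6.95219870e-03,  2.17390967e-03,
        1.07906831e-03, -2.13150493e-03]), 'tau': array([ 1.24418581e-03, -3.40636396e+01, -3.02795255e+01,  7.18983379e-02,
        3.04441026e-02, -1.11468453e-04]), 'tcp_pos': array([5.49608069e-01, 3.72990088e-05, 2.04573818e-01]), 'ee_rot': array([[-2.10844590e-05,  9.99998655e-01, -1.64025445e-03],
       [ 9.99999988e-01,  2.13326415e-05,  1.51289942e-04],
       [ 1.51324729e-04, -1.64025124e-03, -9.99998643e-01]]), 'force': array([ 0.1184743 ,  0.29042416, -0.00125207]), 'ft_torque': array([-0.04845432, -0.03049759, -0.00960802]), 'gripper_force': 0.0, 'gripper_width': 0.09421676640836853}
```

View pics/scene0b.png

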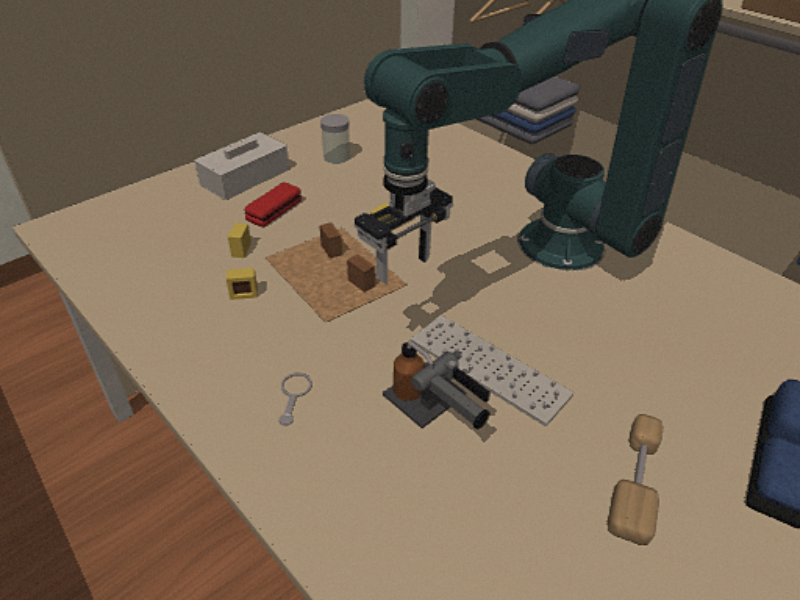

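View pics/side0b.png

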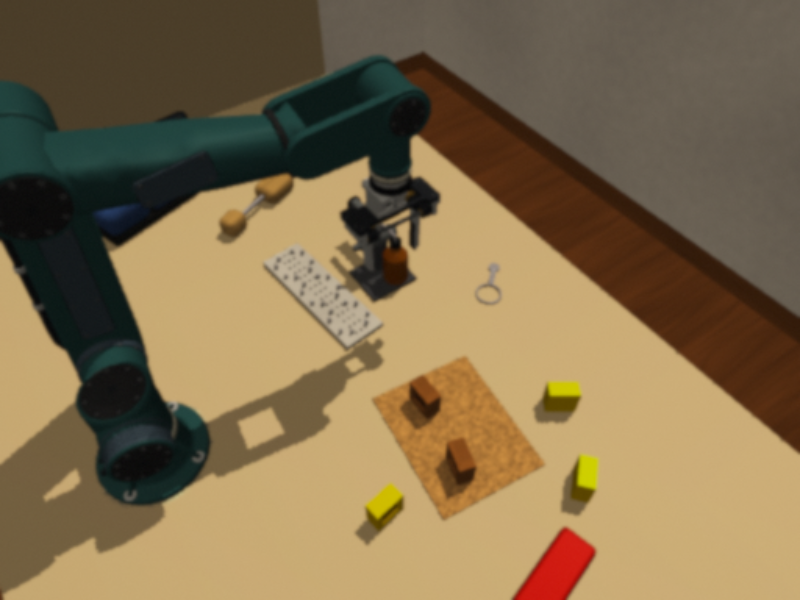

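```bash
python3 - <<'E'
from h import *
S=load('scene0');D=load('side0');k=512/800
def p(c,l,z): 
    for n,u in l.items(): print(n,np.round(atz(c,np.array(u)*k,z),3))
p(S,dict(matL=(266,260),matB=(325,320),matR=(406,287),b1=(331,255),b2=(361,290)),0.004)
p(S,dict(bdA=(550,422),bdB=(573,391),bdC=(441,317)),0.012)
p(D,dict(matT=(466,358),matL=(374,400),matB=(445,518),matR=(543,464),b2=(430,415),b1=(463,480)),0.004)
p(D,dict(bdL=(265,265),bdT=(298,246),bdR=(382,323),bdB=(348,347)),0.012)
p(D,dict(stL=(350,262),stB=(380,300),stR=(415,275)),0.0)
p(S,dict(stL=(384,394),stB=(427,425),),0.0)
a=cv2.resize(S['pixels'][120:290,150:400],(800,544),interpolation=cv2.INTER_CUBIC)
cv2.imwrite('pics/cropS.png',a)
E
```

```text
matL [ 0.598 -0.428  0.004]
matB [ 0.622 -0.167  0.004]
matR [ 0.415 -0.131  0.004]
b1 [ 0.469 -0.341  0.004]
b2 [ 0.499 -0.192  0.004]
bdA [0.486 0.333 0.012]
bdB [0.392 0.317 0.012]
bdC [ 0.433 -0.     0.012]
matT [ 0.62  -0.17   0.004]
matL [ 0.405 -0.145  0.004]
matB [ 0.377 -0.416  0.004]
matR [ 0.588 -0.438  0.004]
b2 [ 0.477 -0.236  0.004]
b1 [ 0.447 -0.379  0.004]
bdL [0.391 0.308 0.012]
bdT [0.486 0.319 0.012]
bdR [0.523 0.004 0.012]
bdB [ 0.428 -0.009  0.012]
stL [0.567 0.211 0.   ]
stB [0.561 0.07  0.   ]
stR [0.671 0.087 0.   ]
stL [0.662 0.072 0.   ]
stB [ 0.653  0.18  -0.   ]
```

View pics/cropS.png

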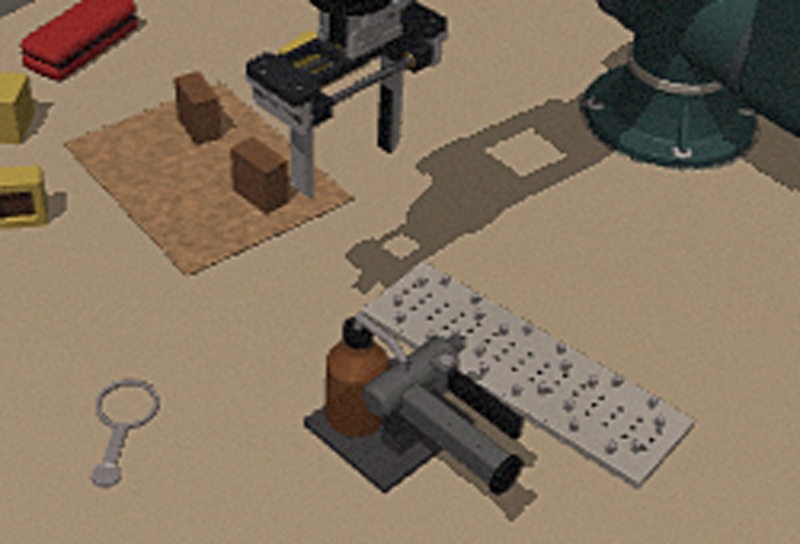

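Two brown blocks are on the mat, at (331,240) and (361,273) in the scene picture. The shapes at (240,240), (242,284) and (378,210) are yellow, so they are look-alikes. The enlarged crop confirms the two on the mat are brown cedar, at crop (197,105) and (260,175).

Call:
{"op": "play_rows", "data": {
  "targets": [
    [-0.6, -0.12, -0.04, 0, 0, 0, 1],
    [-0.6, -0.12, -0.04, 0, 0, 0, 1],
    [-0.6, -0.12, -0.04, 0, 0, 0, 1],
    [-0.6, -0.12, -0.04, 0, 0, 0, 1],
    [-0.6, -0.12, -0.04, 0, 0, 0, 1],
    [-0.6, -0.12, -0.04, 0, 0, 0, 1],
    [-0.6, -0.12, -0.04, 0, 0, 0, 0],
    [-0.6, -0.12, -0.04, 0, 0, 0, 0],
    [-0.6, -0.12, -0.04, 0, 0, 0, 0],
    [-0.6, -0.12, -0.04, 0, 0, 0, 0]
  ]
}}

```text
time_s: 0.98
tcp_pos: [0.4898, -0.3001, 0.2249]
ee_rot: [[0.002, 1.0, -0.001], [1.0, -0.002, 0.002], [0.002, -0.001, -1.0]]
force: [-0.0, 0.6, 0.6]
gripper_width: 0.0707
gripper_force: 0.0
```

```bash
python3 - <<'E'
from h import *
c=snap('wrist','w1');cv2.imwrite('pics/w1b.png',cv2.resize(c['pixels'],(800,600)))
s=r.sense();print(s['tcp_pos'],s['time_s'],c['extrinsics'])
E
```

```text
[ 0.49012957 -0.29906893  0.22503846] 1.0333 [[ 9.99998439e-01  1.52554629e-03  8.91594881e-04  4.91056739e-01]
 [-1.69009776e-03  9.73018153e-01  2.30722383e-01 -2.33910412e-01]
 [-5.15560329e-04 -2.30723530e-01  9.73019212e-01  4.03504184e-01]
 [ 0.00000000e+00  0.00000000e+00  0.00000000e+00  1.00000000e+00]]
```

View pics/w1b.png

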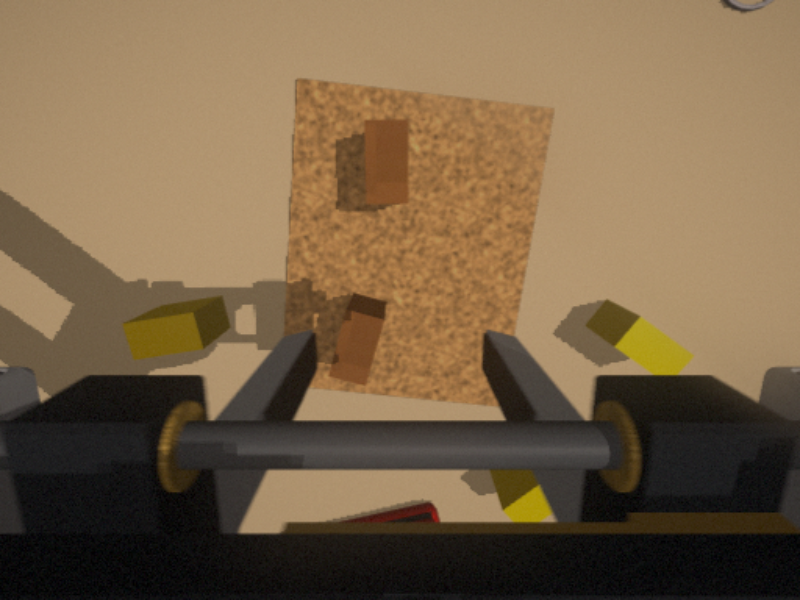

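View pics/wrist0b.png

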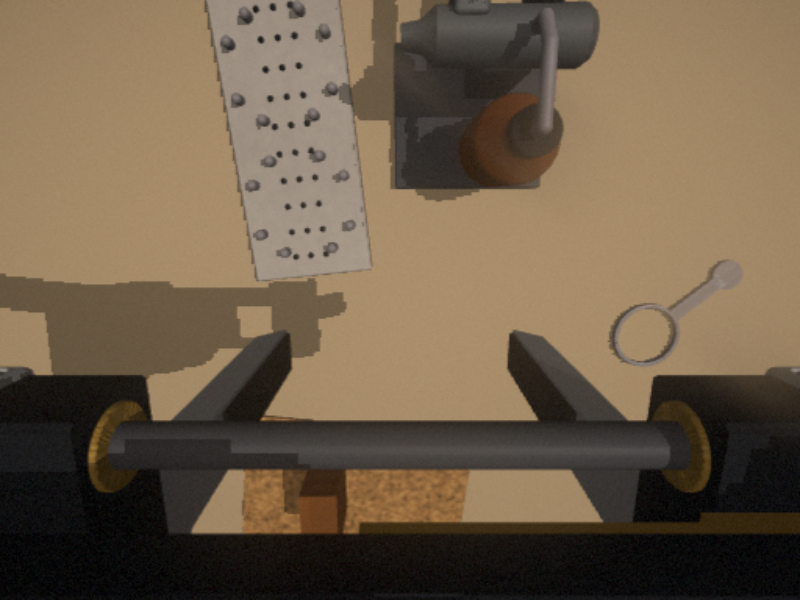

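```bash
python3 - <<'E'
from h import *
W=load('w1');S=load('scene0');k=512/800
cv2.imwrite('pics/c1.png',cv2.resize(W['pixels'][40:270,170:370],(696,800))[:600] if 0 else np.hstack([cv2.resize(W['pixels'][65:145,200:290],(396,352),interpolation=cv2.INTER_CUBIC),cv2.resize(W['pixels'][175:255,195:285],(396,352),interpolation=cv2.INTER_CUBIC)]))
D=load('side0');a=cv2.resize(D['pixels'][230:320,240:320],(356,400),interpolation=cv2.INTER_CUBIC)
b=cv2.imread('pics/c1.png'); o=np.zeros((400,792+0,3),np.uint8)
o=np.zeros((600,792,3),np.uint8);o[:352]=b[:352];o[352:,:280]=cv2.resize(a,(280,248));
o[352:,290:660]=cv2.resize(S['pixels'][130:195,195:250+42],(370,248),interpolation=cv2.INTER_CUBIC)
cv2.imwrite('pics/c1.png',o)
for n,u in dict(matTL=(297,79),matTR=(553,107),matBL=(285,386),matBR=(497,406)).items(): print(n,atz(W,np.array(u)*k,.004))
E
```

```text
matTL [ 0.40565506 -0.14139915  0.004     ]
matTR [ 0.62191305 -0.16366314  0.004     ]
matBL [ 0.37847426 -0.41928963  0.004     ]
matBR [ 0.58821651 -0.44109925  0.004     ]
```

View pics/c1.png

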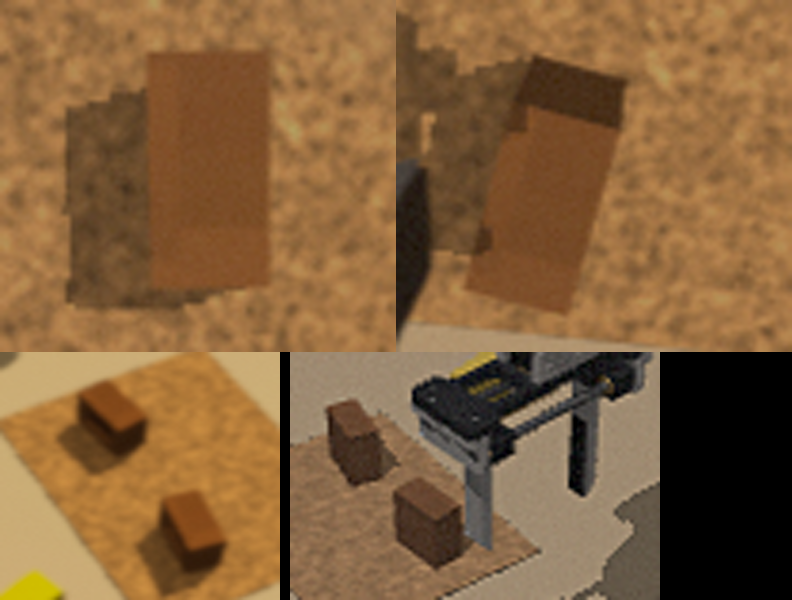

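```bash
python3 - <<'E'
from h import *
W=load('w1');S=load('scene0');D=load('side0')
for n,o,x0,l in(('A',(200,65),0,[(147,52),(268,52),(270,288),(150,290)]),('B',(195,175),396,[(528,105),(622,130),(568,314),(465,288)])):
    for z in(.064,):
        P=np.array([atz(W,np.array(o)+np.array([(u-x0)/4.4,v/4.4]),z) for u,v in l]);print(n,z,np.round(P,4).tolist(),P.mean(0),[np.linalg.norm(P[i]-P[i-1]) for i in range(4)])
        d=P[0]-P[3];d2=P[1]-P[2];print(np.degrees(np.arctan2(-(d+d2)[0],(d+d2)[1])))
        print([np.round((proj(S,p)-[195,130])*[370/97,248/65]+[290,352]).tolist() for p in P])
print(r.sense()['tcp_pos'],r.sense()['gripper_width'])
E
```

```text
A 0.064 [[0.4662, -0.1828, 0.064], [0.4974, -0.1829, 0.064], [0.4981, -0.2425, 0.064], [0.4658, -0.2429, 0.064]] [ 0.48185974 -0.21275849  0.064     ] [np.float64(0.060133337414531376), np.float64(0.031221504765784776), np.float64(0.05960832559232102), np.float64(0.032313584550949896)]
0.1629489868776157
[[460.0, 504.0], [433.0, 518.0], [391.0, 488.0], [418.0, 474.0]]
B 0.064 [[0.4528, -0.3263, 0.064], [0.4795, -0.3338, 0.064], [0.463, -0.3906, 0.064], [0.4327, -0.3823, 0.064]] [ 0.45699851 -0.35822955  0.064     ] [np.float64(0.0594508450010304), np.float64(0.027731024659323884), np.float64(0.05919010930806838), np.float64(0.03138836889157053)]
-17.996168255195037
[[373.0, 430.0], [347.0, 437.0], [325.0, 405.0], [354.0, 397.0]]
[ 0.49012957 -0.29906893  0.22503846] 0.06679492944818588
```

Call:
{"op": "play_rows", "data": {
  "targets": [
    [0.174, -0.15, 0, 0, 0, 0, 0],
    [0.174, -0.15, 0, 0, 0, 0, 0],
    [0.174, -0.15, 0, 0, 0, 0, 0],
    [0.174, -0.15, 0.08, 0, 0, 0, 0],
    [0.174, -0.15, 0.16, 0, 0, 0, 0],
    [0.174, -0.15, 0.24, 0, 0, 0, 0],
    [0.174, -0.15, 0.3, 0, 0, 0, 0],
    [0.174, -0.15, 0.338, 0, 0, 0, 0],
    [0.174, -0.15, 0.338, 0, 0, 0, 0],
    [0.174, -0.15, 0.338, 0, 0, 0, 0]
  ]
}}

```text
time_s: 1.87
tcp_pos: [0.4147, -0.211, 0.0559]
ee_rot: [[-0.002, 1.0, -0.002], [1.0, 0.002, 0.002], [0.002, -0.002, -1.0]]
force: [-0.4, -0.6, 1.4]
gripper_width: 0.0013
gripper_force: 0.0
```

Call:
{"op": "play_rows", "data": {
  "targets": [
    [0, 0.04, 0, 0, 0, 0, 0],
    [0, 0.06, 0, 0, 0, 0, 0],
    [0, 0.08, 0, 0, 0, 0, 0],
    [0, 0.095, 0, 0, 0, 0, 0],
    [0, 0.11, 0, 0, 0, 0, 0],
    [0, 0.125, 0, 0, 0, 0, 0],
    [0, 0.14, 0, 0, 0, 0, 0],
    [0, 0.155, 0, 0, 0, 0, 0],
    [0, 0.17, 0, 0, 0, 0, 0],
    [0, 0.17, 0, 0, 0, 0, 0]
  ]
}}

```text
time_s: 2.7
tcp_pos: [0.5012, -0.2128, 0.0562]
ee_rot: [[-0.001, 1.0, 0.0], [1.0, 0.001, 0.0], [0.0, 0.0, -1.0]]
force: [-0.5, 0.6, 0.0]
gripper_width: 0.0004
gripper_force: 0.0
```

```bash
python3 - <<'E'
from h import *
c=snap('scene','s2');d=snap('wrist','w2')
cv2.imwrite('pics/c2.png',np.hstack([cv2.resize(c['pixels'][100:250,130:330],(400,300)),cv2.resize(d['pixels'],(400,300))]))
s=r.sense();print(s['tcp_pos'],s['force'],s['time_s'],s['gripper_width'])
E
```

```text
[ 0.4997765  -0.21273045  0.05572107] [-1.49719196  0.41199841  0.37428233] 2.8 0.0005123367511601731
```

View pics/c2.png

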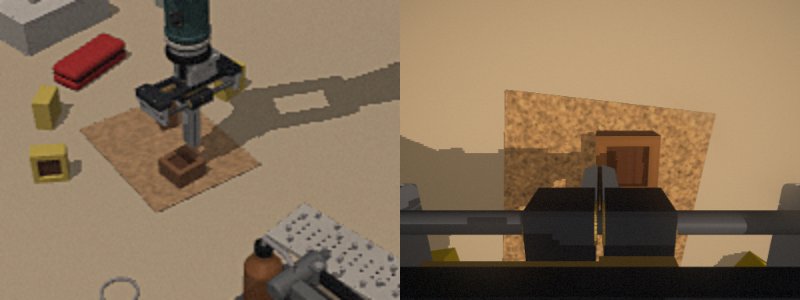

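Call:
{"op": "play_rows", "data": {
  "targets": [
    [0, -0.02, -0.07, 0, 0, 0, 0],
    [0, -0.02, -0.14, 0, 0, 0, 0],
    [-0.06, -0.1, -0.16, 0, 0, 0.03, 0],
    [-0.13, -0.16, -0.16, 0, 0, 0.06, 0],
    [-0.2, -0.19, -0.16, 0, 0, 0.098, 0],
    [-0.256, -0.19, -0.16, 0, 0, 0.098, 0],
    [-0.256, -0.19, -0.08, 0, 0, 0.098, 0],
    [-0.256, -0.19, 0, 0, 0, 0.098, 0],
    [-0.256, -0.19, 0, 0, 0, 0.098, 0],
    [-0.256, -0.19, 0, 0, 0, 0.098, 0]
  ]
}}

```text
time_s: 3.63
tcp_pos: [0.4027, -0.339, 0.0537]
ee_rot: [[0.304, 0.953, -0.006], [0.953, -0.304, 0.006], [0.004, -0.007, -1.0]]
force: [0.4, 0.7, 1.5]
gripper_width: 0.0009
gripper_force: 0.0
```

Call:
{"op": "play_rows", "data": {
  "targets": [
    [0, 0.03, 0, 0, 0, 0, 0],
    [0, 0.05, 0, 0, 0, 0, 0],
    [0, 0.065, 0, 0, 0, 0, 0],
    [0, 0.08, 0, 0, 0, 0, 0],
    [0, 0.095, 0, 0, 0, 0, 0],
    [0, 0.11, 0, 0, 0, 0, 0],
    [0, 0.125, 0, 0, 0, 0, 0],
    [0, 0.14, 0, 0, 0, 0, 0],
    [0, 0.148, 0, 0, 0, 0, 0],
    [0, 0.1, -0.05, 0, 0, 0, 0]
  ]
}}

```text
time_s: 4.47
tcp_pos: [0.4526, -0.3542, 0.0735]
ee_rot: [[0.301, 0.953, -0.009], [0.954, -0.301, 0.009], [0.006, -0.011, -1.0]]
force: [-0.9, 0.8, -0.3]
gripper_width: 0.0003
gripper_force: 0.0
```

Call:
{"op": "play_rows", "data": {
  "targets": [
    [0, 0, -0.08, 0, 0, 0, 1],
    [0, 0, -0.16, 0, 0, 0, 1],
    [0, 0, -0.24, 0, 0, 0, 1],
    [0, 0, -0.32, 0, 0, 0, 1],
    [0, 0, -0.34, 0, 0, -0.03, 1],
    [0, 0, -0.34, 0, 0, -0.06, 1],
    [0, 0, -0.34, 0, 0, -0.098, 1],
    [0, 0, -0.34, 0, 0, -0.098, 1],
    [0, 0, -0.34, 0, 0, -0.098, 1],
    [0, 0, -0.34, 0, 0, -0.098, 1]
  ]
}}

```text
time_s: 5.3
tcp_pos: [0.4526, -0.356, 0.2507]
ee_rot: [[0.002, 1.0, -0.001], [1.0, -0.002, 0.001], [0.001, -0.001, -1.0]]
force: [-0.1, 0.8, -0.5]
gripper_width: 0.0633
gripper_force: 0.0
```

```bash
python3 - <<'E'
from h import *
d=snap('wrist','w3');cv2.imwrite('pics/w3b.png',cv2.resize(d['pixels'],(800,600)))
d=snap('scene','s3')
s=r.sense();print(s['tcp_pos'],s['ee_rot'],s['force'],s['time_s'],s['gripper_width'])
E
```

```text
[ 0.45256287 -0.35604348  0.25086298] [[ 1.44808594e-03  9.99998602e-01 -8.36495942e-04]
 [ 9.99998626e-01 -1.44740968e-03  8.08482715e-04]
 [ 8.07270832e-04 -8.37665545e-04 -9.99999323e-01]] [ 0.51147271 -0.32816662  1.38132301] 5.4 0.07137123116609319
```

View pics/w3b.png

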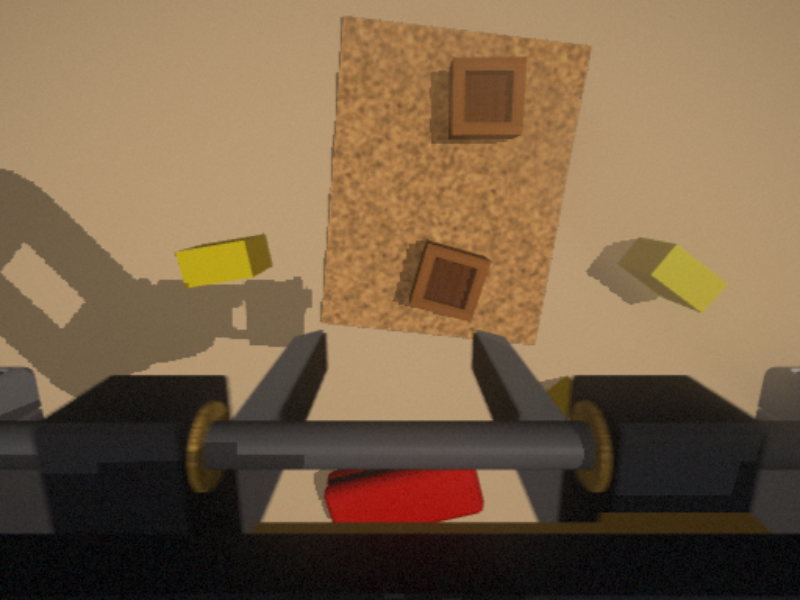

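```bash
cat >> h.py <<'E'
from scipy.optimize import minimize
def sq(h,z,x,y,a,n=40):
    t=np.linspace(-h,h,n);q=np.vstack([np.c_[t,0*t-h],np.c_[t,0*t+h],np.c_[0*t-h,t],np.c_[0*t+h,t]])
    R=np.array([[np.cos(a),-np.sin(a)],[np.sin(a),np.cos(a)]]);return np.c_[q@R.T+[x,y],0*q[:,0]+z]
def fitblk(c,x,y,a,z):
    g=cv2.GaussianBlur(c['pixels'],(3,3),0).max(2); e=cv2.Canny(g,20,60)
    dt=np.minimum(cv2.distanceTransform(255-e,cv2.DIST_L2,5),5)
    from scipy.ndimage import map_coordinates as mc
    def cost(v):
        P=np.vstack([sq(.03,z,*v),sq(.02,z,*v)]);E=np.array(c['extrinsics']);q=(P-E[:3,3])@E[:3,:3]
        return mc(dt,[c['cy']+c['fy']*q[:,1]/q[:,2],c['cx']-c['fx']*q[:,0]/q[:,2]],order=1,mode='nearest').mean()
    best=min((minimize(cost,(x+i,y+j,a),method='Nelder-Mead',options=dict(initial_simplex=[(x+i,y+j,a),(x+i+.004,y+j,a),(x+i,y+j+.004,a),(x+i,y+j,a+.1)])) for i in(-.004,0,.004) for j in(-.004,0,.004)),key=lambda m:m.fun)
    return best.x,best.fun
E
python3 - <<'E'
from h import *
W=load('w3');k=.64
for u in((489,96),(450,283)): print(atz(W,np.array(u)*k,.036))
for n,u,a in(('A',(489,96),0),('B',(450,283),-.3)):
    p=atz(W,np.array(u)*k,.036)
    for cn in('w3','s3'):
        v,f=fitblk(load(cn),p[0],p[1],a,.036);print(n,cn,np.round(v[:2],4),np.degrees(v[2]),f)
E
```

```text
[ 0.52876054 -0.21227385  0.036     ]
[ 0.500209  -0.3709105  0.036    ]
A w3 [ 0.5279 -0.2124] 0.2245859968972311 0.2824387550354004
A s3 [ 0.5291 -0.2133] 0.9073266173037405 0.49667686223983765
B w3 [ 0.4996 -0.3714] -15.97729575137613 0.36526942253112793
B s3 [ 0.5001 -0.3724] -15.842105371895313 0.5049563646316528
```

Call:
{"op": "play_rows", "data": {
  "targets": [
    [0.87, 0.04, -0.02, 0, 0, 0, 1],
    [0.87, 0.04, -0.02, 0, 0, 0, 1],
    [0.87, 0.04, -0.02, 0, 0, 0, 1],
    [0.87, 0.04, -0.02, 0, 0, 0, 1],
    [0.87, 0.04, -0.02, 0, 0, 0, 1],
    [0.87, 0.04, -0.02, 0, 0, 0, 1],
    [0.87, 0.04, -0.02, 0, 0, 0, 1],
    [0.87, 0.04, -0.02, 0, 0, 0, 1],
    [0.87, 0.04, -0.02, 0, 0, 0, 1],
    [0.87, 0.04, -0.02, 0, 0, 0, 1]
  ]
}}

```text
time_s: 6.23
tcp_pos: [0.4713, 0.0619, 0.2612]
ee_rot: [[0.001, 1.0, 0.001], [1.0, -0.001, -0.0], [-0.0, 0.001, -1.0]]
force: [0.0, -0.8, 0.2]
gripper_width: 0.0942
gripper_force: 0.0
```

Call:
{"op": "play_rows", "data": {
  "targets": [
    [0.06, 0, 0, 0, 0, 0, 1],
    [0.06, 0, 0, 0, 0, 0, 1],
    [0.06, 0, 0, 0, 0, 0, 1]
  ]
}}

```text
time_s: 6.48
tcp_pos: [0.4715, 0.0912, 0.2609]
ee_rot: [[-0.003, 1.0, -0.0], [1.0, 0.003, -0.001], [-0.001, -0.0, -1.0]]
force: [0.8, -0.1, -0.0]
gripper_width: 0.0942
gripper_force: 0.0
```

```bash
python3 - <<'E'
from h import *
d=snap('wrist','w4');cv2.imwrite('pics/w4b.png',cv2.resize(d['pixels'],(800,600)))
d=snap('side','d4')
s=r.sense();print(s['tcp_pos'],s['force'],s['time_s'],s['gripper_width'])
E
```

```text
[0.4717483  0.08926388 0.26089567] [-0.65994671 -0.06450803 -0.32823089] 6.5833 0.09425790885697123
```

View pics/w4b.png

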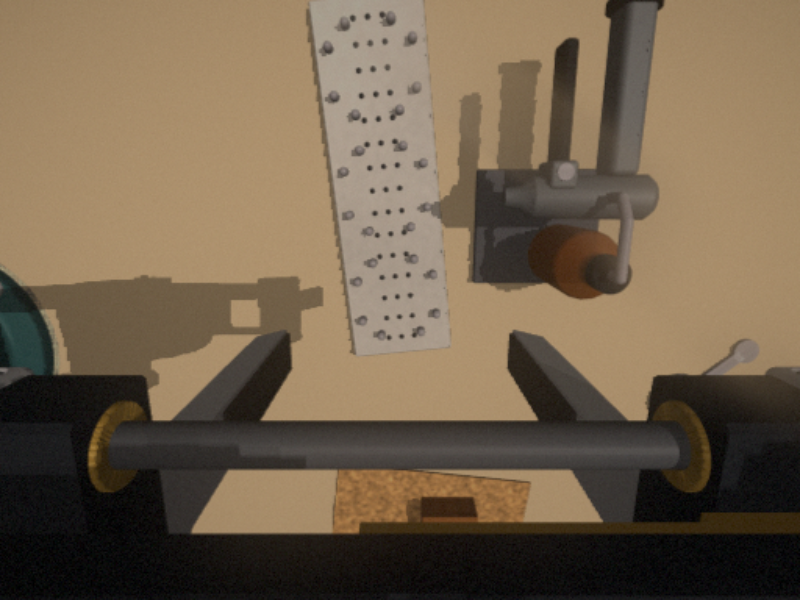

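```bash
python3 - <<'E'
from h import *
from scipy.optimize import least_squares
W=load('w4');k=.64
bays=[[(357,281),(362,320),(432,274),(436,313),(372,262),(413,258),(381,335),(421,331)],
[(343,172),(348,215),(422,163),(428,208),(359,150),(402,146),(369,231),(411,227)],
[(328,47),(334,97),(412,38),(416,88),(345,23),(390,18),(355,115),(400,110)]]
loc=np.array([(-37,20),(-37,-20),(37,20),(37,-20),(-20,37),(20,37),(-20,-37),(20,-37)])/1000
L=np.vstack([loc+[0,(i-1)*.105] for i in range(3)]);U=np.array(sum(bays,[]))*k
def P(v): R=np.array([[np.cos(v[2]),-np.sin(v[2])],[np.sin(v[2]),np.cos(v[2])]]);return np.c_[L@R.T+v[:2],np.full(24,v[3])]
f=lambda v:np.ravel([proj(W,p)-u for p,u in zip(P(v),U)])
s=least_squares(f,[.457,.157,.12,.022]);v=s.x;print(v,np.degrees(v[2]),np.abs(s.fun).max(),np.sqrt((s.fun**2).mean()))
for i in range(3): print('bay',i+1,v[:2]+np.array([-np.sin(v[2]),np.cos(v[2])])*(i-1)*.105)
f2=lambda w:f([*w,.021]);s=least_squares(f2,[.457,.157,.12]);print(s.x)
np.save('board.npy',s.x)
for n,u,z in(('stTL',(476,170),.006),('stBL',(474,282),.006),('trigR0',(573,165),.112),('trigR1',(579,40),.112),('gripR0',(638,172),.115),('gripR1',(662,8),.115)): print(n,np.round(atz(W,np.array(u)*k,z),4))
C=load('scene0');a=cv2.resize(C['pixels'][205:290,240:330],(635,600),interpolation=cv2.INTER_CUBIC);cv2.imwrite('pics/c5.png',a)
E
```

```text
[0.45963654 0.15944561 0.10410358 0.01583834] 5.964695753828797 0.994933578729615 0.3319047217839962
bay 1 [0.47054768 0.05501407]
bay 2 [0.45963654 0.15944561]
bay 3 [0.4487254  0.26387716]
[0.45980835 0.15919211 0.10409617]
stTL [0.5456 0.1776 0.006 ]
stBL [0.5484 0.0689 0.006 ]
trigR0 [0.5971 0.1763 0.112 ]
trigR1 [0.5934 0.2571 0.112 ]
gripR0 [0.6427 0.1715 0.115 ]
gripR1 [0.645  0.2753 0.115 ]
```

View pics/c5.png

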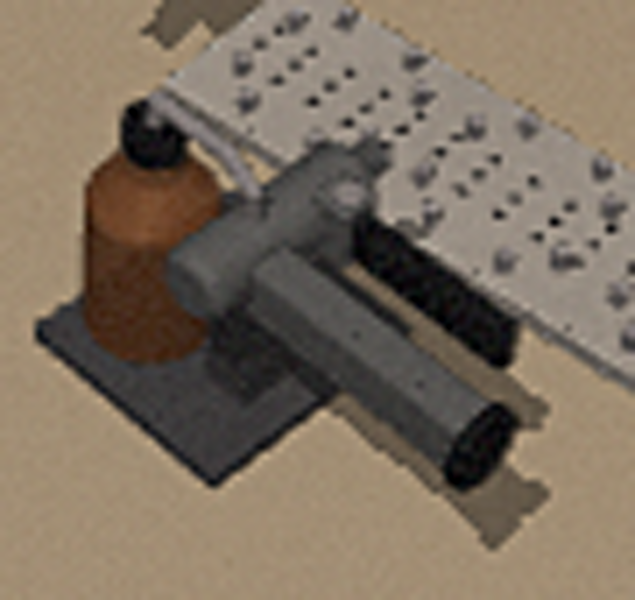

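```bash
python3 - <<'E'
from h import *
S=load('scene0');g=lambda u:np.array([240,205])+np.array(u)/7.06
for n,l,z in(('gripback',[(250,285),(453,430)],.115),('gripfront',[(300,258),(510,405)],.115),('trigtop front',[(372,215),(520,318)],.112),('stand',[(38,330),(215,485),(330,395)],.006)):
    P=np.array([atz(S,g(u),z) for u in l]);d=P[-1]-P[0];print(n,np.round(P,4).tolist(),np.degrees(np.arctan2(-d[0],d[1])))
E
```

```text
gripback [[0.6518, 0.1804, 0.115], [0.6457, 0.2797, 0.115]] 3.5179372568475507
gripfront [[0.6276, 0.1835, 0.115], [0.6214, 0.286, 0.115]] 3.500251137251701
trigtop front [[0.5882, 0.1848, 0.112], [0.5847, 0.2591, 0.112]] 2.710707106582335
stand [[0.6656, 0.0736, 0.006], [0.6663, 0.1825, 0.006], [0.5982, 0.1813, 0.006]] 32.04505972104122
```

Call:
{"op": "play_rows", "data": {
  "targets": [
    [-0.606, 0.113, 0, 0, 0, -0.502, 1],
    [-0.606, 0.113, 0, 0, 0, -0.502, 1],
    [-0.606, 0.113, 0, 0, 0, -0.502, 1],
    [-0.606, 0.113, 0, 0, 0, -0.502, 1],
    [-0.606, 0.113, 0, 0, 0, -0.502, 1],
    [-0.606, 0.113, 0.1, 0, 0, -0.502, 1],
    [-0.606, 0.113, 0.2, 0, 0, -0.502, 1],
    [-0.606, 0.113, 0.3, 0, 0, -0.502, 1],
    [-0.606, 0.113, 0.3, 0, 0, -0.502, 1],
    [-0.606, 0.113, 0.3, 0, 0, -0.502, 1]
  ]
}}

```text
time_s: 7.42
tcp_pos: [0.5267, -0.2166, 0.1086]
ee_rot: [[-0.924, 0.383, -0.001], [0.383, 0.924, 0.0], [0.001, -0.0, -1.0]]
force: [-0.2, -0.1, -0.5]
gripper_width: 0.094
gripper_force: 0.0
```

Call:
{"op": "play_rows", "data": {
  "targets": [
    [0, 0, 0, 0, 0, -0.16, 1],
    [0, 0, 0, 0, 0, -0.16, 1],
    [0, 0, 0, 0, 0, -0.16, 1],
    [0, 0, 0, 0, 0, -0.16, 1],
    [0, 0, 0, 0, 0, -0.16, 1],
    [0, 0, 0, 0, 0, -0.16, 1]
  ]
}}

```text
time_s: 7.92
tcp_pos: [0.5275, -0.2146, 0.111]
ee_rot: [[-0.995, -0.102, -0.0], [-0.102, 0.995, -0.0], [0.0, -0.0, -1.0]]
force: [-0.3, 0.3, -0.2]
gripper_width: 0.0937
gripper_force: 0.0
```

```bash
cat >> h.py <<'E'
def goal(x,y,z,yaw): # tool y axis at heading yaw(deg), pointing down
    a=np.radians(yaw);ty=np.array([np.cos(a),np.sin(a),0]);tz=np.array([0,0,-1.]);R=np.c_[np.cross(ty,tz),ty,tz]
    s=r.sense();print('t',round(s['time_s'],1),np.round(s['tcp_pos'],4),'w',round(s['gripper_width'],4),'q6',round(s['qpos'][5],2),'rel',*rel((x,y,z),R))
E
python3 - <<'E'
from h import *
goal(.528,-.213,.010,90.4)
for n,p in(('A',(.528,-.213,0)),('B',(.5,-.372,-.28))): print(n,fitblk(r.capture('scene'),*p,.036))
E
```

```text
t 7.9 [ 0.5275 -0.2146  0.111 ] w 0.0937 q6 -2.16 rel [-0.0013  0.0032  0.202 ] [-0.     -0.0001  0.0304]
A (array([ 0.52840538, -0.21363385,  0.00668614]), np.float64(0.4529052674770355))
B (array([ 0.50021621, -0.37224581, -0.27435435]), np.float64(0.487781822681427))
```

Call:
{"op": "play_rows", "data": {
  "targets": [
    [0, 0.002, 0.05, 0, 0, 0.03, 1],
    [0, 0.002, 0.12, 0, 0, 0.03, 1],
    [0, 0.002, 0.17, 0, 0, 0.03, 1],
    [0, 0.002, 0.202, 0, 0, 0.03, 1],
    [0, 0.002, 0.202, 0, 0, 0.03, 0],
    [0, 0.002, 0.202, 0, 0, 0.03, 0],
    [0, 0.002, 0.202, 0, 0, 0.03, 0],
    [0, 0.002, 0.202, 0, 0, 0.03, 0],
    [0, 0.002, 0.202, 0, 0, 0.03, 0],
    [0, 0.002, 0.202, 0, 0, 0.03, 0]
  ]
}}

```text
time_s: 8.85
tcp_pos: [0.529, -0.2124, 0.0115]
ee_rot: [[-1.0, -0.014, 0.002], [-0.014, 1.0, -0.001], [-0.002, -0.001, -1.0]]
force: [-0.3, 0.4, 2.0]
gripper_width: 0.0597
gripper_force: 30.0
```

Call:
{"op": "play_rows", "data": {
  "targets": [
    [0, 0, 0, 0, 0, 0, 0],
    [0, 0, 0, 0, 0, 0, 0],
    [0, 0, -0.06, 0, 0, 0, 0],
    [0, 0, -0.14, 0, 0, 0, 0],
    [0, 0, -0.22, 0, 0, 0, 0],
    [0, 0, -0.22, 0, 0, 0, 0]
  ]
}}

```text
time_s: 9.35
tcp_pos: [0.5326, -0.2144, 0.1297]
ee_rot: [[-1.0, -0.014, 0.015], [-0.014, 1.0, -0.008], [-0.014, -0.008, -1.0]]
force: [1.0, -0.0, 0.9]
gripper_width: 0.0598
gripper_force: 30.0
```

```bash
python3 - <<'E'
from h import *
b=np.load('board.npy');goal(.4706,.0549,.122,96)
for c in('wrist',):print(fitblk(snap(c,'w6'),*r.sense()['tcp_pos'][:2],0,r.sense()['tcp_pos'][2]+.026))
E
```

```text
t 9.3 [ 0.5326 -0.2144  0.1297] w 0.0598 q6 -2.07 rel [0.1166 0.5403 0.0094] [-0.0027  0.0045 -0.0288]
(array([ 0.52203586, -0.21492481,  0.00976917]), np.float64(1.094909429550171))
```

Call:
{"op": "play_rows", "data": {
  "targets": [
    [0.02, 0.08, 0, 0, 0, -0.03, 0],
    [0.04, 0.16, 0, 0, 0, -0.03, 0],
    [0.06, 0.24, 0, 0, 0, -0.03, 0],
    [0.08, 0.32, 0, 0, 0, -0.03, 0],
    [0.1, 0.4, 0, 0, 0, -0.03, 0],
    [0.112, 0.48, 0, 0, 0, -0.03, 0],
    [0.112, 0.535, 0, 0, 0, -0.03, 0],
    [0.112, 0.535, 0, 0, 0, -0.03, 0],
    [0.112, 0.535, 0, 0, 0, -0.03, 0],
    [0.112, 0.535, 0, 0, 0, -0.03, 0]
  ]
}}

```text
time_s: 10.23
tcp_pos: [0.4678, 0.0541, 0.1188]
ee_rot: [[-0.994, -0.108, -0.002], [-0.108, 0.994, -0.001], [0.002, -0.001, -1.0]]
force: [-0.2, 0.0, -0.3]
gripper_width: 0.0601
gripper_force: 30.0
```

Call:
{"op": "play_rows", "data": {
  "targets": [
    [0, 0, 0, 0, 0, 0, 0],
    [0, 0, 0, 0, 0, 0, 0],
    [0, 0, 0, 0, 0, 0, 0]
  ]
}}

```text
time_s: 10.48
tcp_pos: [0.4686, 0.0535, 0.1198]
ee_rot: [[-0.994, -0.106, -0.0], [-0.106, 0.994, -0.0], [0.0, -0.0, -1.0]]
force: [0.9, -0.9, 0.1]
gripper_width: 0.0598
gripper_force: 30.0
```

```bash
python3 - <<'E'
from h import *
goal(.4706,.0549,.018,96)
t=r.sense()['tcp_pos']
a=snap('wrist','w7');b=snap('scene','s7');print(fitblk(b,t[0],t[1],.104,t[2]+.0255))
cv2.imwrite('pics/c7.png',np.hstack([cv2.resize(a['pixels'],(400,300)),cv2.resize(b['pixels'][150:270,220:380],(400,300))]))
goal(.4706,.0549,.018,96)
E
```

```text
t 10.5 [0.4686 0.0535 0.1198] w 0.0598 q6 -1.68 rel [-0.0044  0.0024  0.2036] [-0.0001 -0.0001  0.0005]
(array([0.46889134, 0.05340987, 0.07562663]), np.float64(0.6096611022949219))
t 10.6 [0.4686 0.0538 0.12  ] w 0.0601 q6 -1.68 rel [-0.0042  0.0017  0.204 ] [-0.     -0.      0.0006]
```

View pics/c7.png

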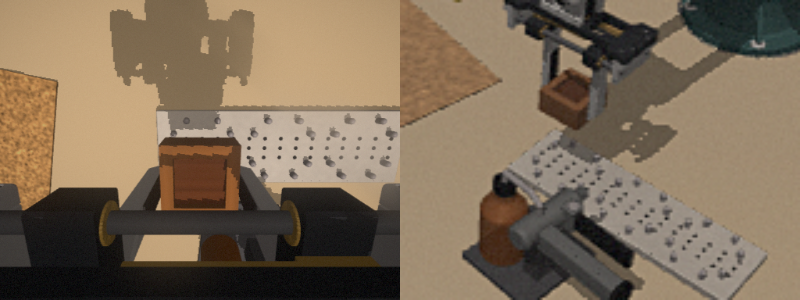

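Call:
{"op": "play_rows", "data": {
  "targets": [
    [-0.004, 0.002, 0.06, 0, 0, 0, 0],
    [-0.004, 0.002, 0.12, 0, 0, 0, 0],
    [-0.004, 0.002, 0.14, 0, 0, 0, 0],
    [-0.004, 0.002, 0.16, 0, 0, 0, 0],
    [-0.004, 0.002, 0.17, 0, 0, 0, 0],
    [-0.004, 0.002, 0.18, 0, 0, 0, 0],
    [-0.004, 0.002, 0.19, 0, 0, 0, 0],
    [-0.004, 0.002, 0.196, 0, 0, 0, 0],
    [-0.004, 0.002, 0.2, 0, 0, 0, 0],
    [-0.004, 0.002, 0.2, 0, 0, 0, 0]
  ]
}}

```text
time_s: 11.42
tcp_pos: [0.4704, 0.0559, 0.0201]
ee_rot: [[-0.994, -0.108, 0.0], [-0.108, 0.994, -0.0], [-0.0, -0.0, -1.0]]
force: [-0.6, -0.2, -0.8]
gripper_width: 0.0595
gripper_force: 30.0
```

Call:
{"op": "play_rows", "data": {
  "targets": [
    [0, 0, 0.003, 0, 0, 0, 0],
    [0, 0, 0.003, 0, 0, 0, 0.85],
    [0, 0, 0.003, 0, 0, 0, 0.85],
    [0, 0, 0.003, 0, 0, 0, 0.85],
    [0, 0, 0.003, 0, 0, 0, 0.85],
    [0, 0, -0.04, 0, 0, 0, 1],
    [0, 0, -0.12, 0, 0, 0, 1],
    [0, 0, -0.2, 0, 0, 0, 1],
    [0, 0, -0.22, 0, 0, 0, 1],
    [0, 0, -0.22, 0, 0, 0, 1]
  ]
}}

```text
time_s: 12.25
tcp_pos: [0.4732, 0.0559, 0.1347]
ee_rot: [[-0.994, -0.108, 0.01], [-0.108, 0.994, 0.0], [-0.009, -0.001, -1.0]]
force: [0.3, -0.1, 0.2]
gripper_width: 0.0942
gripper_force: 0.0
```

```bash
python3 - <<'E'
from h import *
b=snap('scene','s8')
print(fitblk(b,.4706,.0549,.104,.044),fitblk(b,.5,-.372,-.28,.036))
goal(.5,-.372,.0105,74)
E
```

```text
(array([0.47037091, 0.05407922, 0.12313418]), np.float64(0.48199599981307983)) (array([ 0.50009973, -0.37226488, -0.27843593]), np.float64(0.47310248017311096))
t 12.3 [0.4714 0.0559 0.1315] w 0.0937 q6 -1.68 rel [ 0.0366 -0.8568  0.2423] [1.000e-04 1.200e-03 1.234e-01]
```

Call:
{"op": "play_rows", "data": {
  "targets": [
    [0.037, -0.857, 0, 0, 0, 0.123, 1],
    [0.037, -0.857, 0, 0, 0, 0.123, 1],
    [0.037, -0.857, 0, 0, 0, 0.123, 1],
    [0.037, -0.857, 0, 0, 0, 0.123, 1],
    [0.037, -0.857, 0, 0, 0, 0.123, 1],
    [0.037, -0.857, 0, 0, 0, 0.123, 1],
    [0.037, -0.857, 0, 0, 0, 0.123, 1],
    [0.037, -0.857, 0, 0, 0, 0.123, 1],
    [0.037, -0.857, 0, 0, 0, 0.123, 1],
    [0.037, -0.857, 0, 0, 0, 0.123, 1]
  ]
}}

```text
time_s: 13.13
tcp_pos: [0.4958, -0.3609, 0.1262]
ee_rot: [[-0.961, 0.275, -0.004], [0.275, 0.961, 0.004], [0.005, 0.003, -1.0]]
force: [1.2, -0.0, 0.0]
gripper_width: 0.0943
gripper_force: 0.0
```

Call:
{"op": "play_rows", "data": {
  "targets": [
    [0, -0.03, 0, 0, 0, 0, 1],
    [0, -0.03, 0, 0, 0, 0, 1],
    [0, -0.03, 0, 0, 0, 0, 1],
    [0, -0.03, 0, 0, 0, 0, 1]
  ]
}}

```text
time_s: 13.47
tcp_pos: [0.4928, -0.3724, 0.1284]
ee_rot: [[-0.962, 0.274, -0.002], [0.274, 0.962, 0.003], [0.003, 0.002, -1.0]]
force: [0.7, 0.6, 0.2]
gripper_width: 0.094
gripper_force: 0.0
```

```bash
python3 - <<'E'
from h import *
goal(.5,-.372,.0105,74)
E
```

```text
t 13.5 [ 0.4928 -0.3724  0.1284] w 0.094 q6 -2.03 rel [-0.0142  0.0042  0.2357] [ 0.0007 -0.0009  0.0006]
```

Call:
{"op": "play_rows", "data": {
  "targets": [
    [-0.014, 0.004, 0.06, 0, 0, 0, 1],
    [-0.014, 0.004, 0.12, 0, 0, 0, 1],
    [-0.014, 0.004, 0.18, 0, 0, 0, 1],
    [-0.014, 0.004, 0.236, 0, 0, 0, 1],
    [-0.014, 0.004, 0.236, 0, 0, 0, 1],
    [-0.014, 0.004, 0.236, 0, 0, 0, 0],
    [-0.014, 0.004, 0.236, 0, 0, 0, 0],
    [-0.014, 0.004, 0.236, 0, 0, 0, 0],
    [-0.014, 0.004, 0.236, 0, 0, 0, 0],
    [-0.014, 0.004, 0.236, 0, 0, 0, 0]
  ]
}}

```text
time_s: 14.3
tcp_pos: [0.5015, -0.3748, 0.014]
ee_rot: [[-0.962, 0.274, 0.002], [0.274, 0.962, -0.002], [-0.003, -0.001, -1.0]]
force: [0.6, -0.1, 0.8]
gripper_width: 0.0639
gripper_force: 0.2
```

Call:
{"op": "play_rows", "data": {
  "targets": [
    [0, 0, 0, 0, 0, 0, 0],
    [0, 0, 0, 0, 0, 0, 0],
    [0, 0, -0.06, 0, 0, 0, 0],
    [0, 0, -0.14, 0, 0, 0, 0],
    [0, 0, -0.22, 0, 0, 0, 0],
    [0, 0, -0.24, 0, 0, 0, 0],
    [0, 0, -0.24, 0, 0, 0, 0],
    [0, 0, -0.24, 0, 0, 0, 0]
  ]
}}

```text
time_s: 14.97
tcp_pos: [0.5005, -0.3745, 0.1318]
ee_rot: [[-0.962, 0.275, 0.0], [0.275, 0.962, -0.0], [-0.0, -0.0, -1.0]]
force: [0.8, -0.4, -2.1]
gripper_width: 0.0595
gripper_force: 30.0
```

```bash
python3 - <<'E'
from h import *
goal(.4488,.2637,.130,96)
E
```

```text
t 15.0 [ 0.5005 -0.3745  0.1318] w 0.0595 q6 -2.03 rel [0.4501 1.1988 0.0032] [-1.000e-04  1.000e-04 -1.219e-01]
```

Call:
{"op": "play_rows", "data": {
  "targets": [
    [0.375, 1.0, 0, 0, 0, -0.122, 0],
    [0.375, 1.0, 0, 0, 0, -0.122, 0],
    [0.375, 1.0, 0, 0, 0, -0.122, 0],
    [0.375, 1.0, 0, 0, 0, -0.122, 0],
    [0.375, 1.0, 0, 0, 0, -0.122, 0],
    [0.375, 1.0, 0, 0, 0, -0.122, 0],
    [0.375, 1.0, 0, 0, 0, -0.122, 0],
    [0.375, 1.0, 0, 0, 0, -0.122, 0],
    [0.375, 1.0, 0, 0, 0, -0.122, 0],
    [0.375, 1.0, 0, 0, 0, -0.122, 0]
  ]
}}

```text
time_s: 15.8
tcp_pos: [0.4644, 0.0428, 0.1284]
ee_rot: [[-0.995, -0.104, -0.006], [-0.104, 0.995, 0.0], [0.006, 0.001, -1.0]]
force: [0.8, 0.2, 0.4]
gripper_width: 0.0596
gripper_force: 30.0
```

```bash
python3 - <<'E'
from h import *
goal(.4488,.2637,.130,96)
E
```

```text
t 15.8 [0.4644 0.0428 0.1284] w 0.0596 q6 -1.71 rel [-0.0152  0.4426 -0.0029] [ 0.0003 -0.002  -0.    ]
```

Call:
{"op": "play_rows", "data": {
  "targets": [
    [-0.01, 0.08, 0, 0, 0, 0, 0],
    [-0.012, 0.16, 0, 0, 0, 0, 0],
    [-0.015, 0.24, 0, 0, 0, 0, 0],
    [-0.015, 0.32, 0, 0, 0, 0, 0],
    [-0.015, 0.4, 0, 0, 0, 0, 0],
    [-0.015, 0.435, 0, 0, 0, 0, 0],
    [-0.015, 0.435, 0, 0, 0, 0, 0],
    [-0.015, 0.435, 0, 0, 0, 0, 0],
    [-0.015, 0.435, 0, 0, 0, 0, 0],
    [-0.015, 0.435, 0, 0, 0, 0, 0]
  ]
}}

```text
time_s: 16.63
tcp_pos: [0.4514, 0.2564, 0.1307]
ee_rot: [[-0.995, -0.103, -0.002], [-0.103, 0.995, -0.002], [0.002, -0.001, -1.0]]
force: [-0.2, 0.4, -0.5]
gripper_width: 0.0596
gripper_force: 30.0
```

```bash
python3 - <<'E'
from h import *
goal(.4488,.2637,.020,96)
t=r.sense()['tcp_pos']
b=snap('scene','s9');print(fitblk(b,t[0],t[1],.104,t[2]+.0255))
goal(.4488,.2637,.020,96)
E
```

```text
t 16.6 [0.4514 0.2564 0.1307] w 0.0596 q6 -1.27 rel [0.0032 0.0153 0.2215] [-0.0004 -0.0007 -0.0004]
(array([0.45203563, 0.25649767, 0.08445853]), np.float64(0.5284155607223511))
t 16.7 [0.4517 0.2565 0.1312] w 0.06 q6 -1.27 rel [0.0039 0.0152 0.2225] [-0.0003 -0.0004 -0.0006]
```

Call:
{"op": "play_rows", "data": {
  "targets": [
    [0.004, 0.015, 0.06, 0, 0, 0, 0],
    [0.004, 0.015, 0.12, 0, 0, 0, 0],
    [0.004, 0.015, 0.16, 0, 0, 0, 0],
    [0.004, 0.015, 0.175, 0, 0, 0, 0],
    [0.004, 0.015, 0.185, 0, 0, 0, 0],
    [0.004, 0.015, 0.195, 0, 0, 0, 0],
    [0.004, 0.015, 0.205, 0, 0, 0, 0],
    [0.004, 0.015, 0.213, 0, 0, 0, 0],
    [0.004, 0.015, 0.219, 0, 0, 0, 0],
    [0.004, 0.015, 0.219, 0, 0, 0, 0]
  ]
}}

```text
time_s: 17.52
tcp_pos: [0.4489, 0.2653, 0.0225]
ee_rot: [[-0.994, -0.105, 0.0], [-0.105, 0.994, -0.0], [-0.0, -0.0, -1.0]]
force: [0.1, 1.4, -0.8]
gripper_width: 0.0598
gripper_force: 30.0
```

Call:
{"op": "play_rows", "data": {
  "targets": [
    [0, 0, 0.002, 0, 0, 0, 0],
    [0, 0, 0.002, 0, 0, 0, 0.85],
    [0, 0, 0.002, 0, 0, 0, 0.85],
    [0, 0, 0.002, 0, 0, 0, 0.85],
    [0, 0, 0.002, 0, 0, 0, 0.85],
    [0, 0, -0.08, 0, 0, 0, 1],
    [0, 0, -0.16, 0, 0, 0, 1],
    [0, 0, -0.24, 0, 0, 0, 1],
    [0, 0, -0.32, 0, 0, 0, 1],
    [0, 0, -0.35, 0, 0, 0, 1]
  ]
}}

```text
time_s: 18.35
tcp_pos: [0.4512, 0.2664, 0.205]
ee_rot: [[-0.994, -0.105, 0.01], [-0.105, 0.994, 0.005], [-0.011, 0.004, -1.0]]
force: [0.1, 0.3, -0.0]
gripper_width: 0.0937
gripper_force: 0.0
```

```bash
python3 - <<'E'
from h import *
b=snap('scene','s10')
print(fitblk(b,.4488,.2637,.104,.044),fitblk(b,.4706,.0549,.104,.044))
goal(.6265,.231,.195,2.5)
E
```

```text
(array([0.44702056, 0.26348744, 0.12007372]), np.float64(0.41782671213150024)) (array([0.47036792, 0.05457155, 0.08151717]), np.float64(0.4819864332675934))
t 18.4 [0.452  0.2667 0.2062] w 0.0941 q6 -1.25 rel [-0.3393 -0.1078  0.0265] [0.0046 0.0021 0.5196]
```

Call:
{"op": "play_rows", "data": {
  "targets": [
    [-0.07, -0.02, 0, 0, 0, 0.5196, 1],
    [-0.14, -0.04, 0, 0, 0, 0.5196, 1],
    [-0.21, -0.07, 0, 0, 0, 0.5196, 1],
    [-0.28, -0.09, 0, 0, 0, 0.5196, 1],
    [-0.339, -0.108, 0, 0, 0, 0.5196, 1],
    [-0.339, -0.108, 0, 0, 0, 0.5196, 1],
    [-0.339, -0.108, 0, 0, 0, 0.5196, 1],
    [-0.339, -0.108, 0, 0, 0, 0.5196, 1],
    [-0.339, -0.108, 0, 0, 0, 0.5196, 1],
    [-0.339, -0.108, 0, 0, 0, 0.5196, 1]
  ]
}}

```text
time_s: 19.23
tcp_pos: [0.6228, 0.2292, 0.1958]
ee_rot: [[-0.407, 0.913, -0.002], [0.913, 0.407, -0.001], [0.0, -0.002, -1.0]]
force: [0.1, 0.9, -0.7]
gripper_width: 0.0941
gripper_force: 0.0
```

```bash
python3 - <<'E'
from h import *
goal(.6265,.231,.195,2.5)
E
```

```text
t 19.2 [0.6228 0.2292 0.1958] w 0.0941 q6 -0.15 rel [0.0004 0.0082 0.0015] [-0.0008  0.      0.1197]
```

Call:
{"op": "play_rows", "data": {
  "targets": [
    [0, 0.008, 0, 0, 0, 0.12, 1],
    [0, 0.008, 0, 0, 0, 0.12, 1],
    [0, 0.008, 0, 0, 0, 0.12, 1],
    [0, 0.008, 0, 0, 0, 0.12, 1],
    [0, 0.008, 0, 0, 0, 0.12, 1]
  ]
}}

```text
time_s: 19.65
tcp_pos: [0.6264, 0.2309, 0.1963]
ee_rot: [[-0.052, 0.999, -0.002], [0.999, 0.052, -0.001], [-0.0, -0.002, -1.0]]
force: [-0.2, -0.6, -0.2]
gripper_width: 0.0938
gripper_force: 0.0
```

```bash
python3 - <<'E'
from h import *
a=snap('wrist','w11');cv2.imwrite('pics/c11.png',cv2.resize(a['pixels'],(800,600)))
goal(.6265,.231,.081,2.5)
E
```

```text
t 19.7 [0.6265 0.2309 0.1966] w 0.0939 q6 0.22 rel [2.000e-04 3.000e-04 2.313e-01] [-0.0004  0.0001  0.0026]
```

View pics/c11.png

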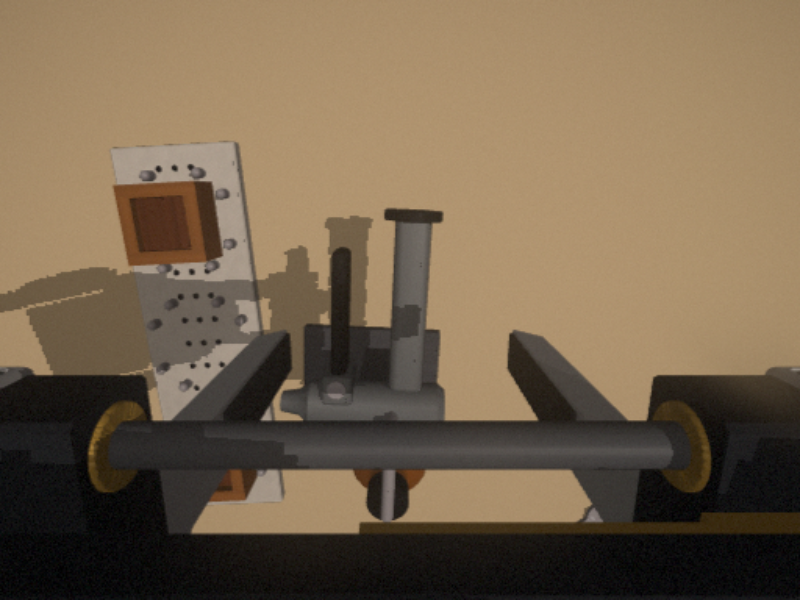

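```bash
python3 - <<'E'
from h import *
W=load('w11');k=.64
for n,u,z in(('gL0',(395,222),.115),('gR0',(432,222),.115),('gL1',(391,386),.115),('gR1',(424,386),.115),('cap',(414,211),.115),('tL0',(331,255),.112),('tR0',(350,255),.112),('tEnd',(341,249),.112),('tL1',(332,370),.112),('tR1',(349,370),.112)): print(n,np.round(atz(W,np.array(u)*k,z),4))
E
```

```text
gL0 [0.6226 0.2798 0.115 ]
gR0 [0.6442 0.2809 0.115 ]
gL1 [0.6252 0.1759 0.115 ]
gR1 [0.6463 0.1771 0.115 ]
cap [0.6333 0.2867 0.115 ]
tL0 [0.585 0.258 0.112]
tR0 [0.5964 0.2585 0.112 ]
tEnd [0.5909 0.2619 0.112 ]
tL1 [0.5868 0.1836 0.112 ]
tR1 [0.5977 0.1842 0.112 ]
```

Call:
{"op": "play_rows", "data": {
  "targets": [
    [0.006, -0.004, 0.04, 0, 0, 0.009, 1],
    [0.006, -0.004, 0.08, 0, 0, 0.009, 1],
    [0.006, -0.004, 0.12, 0, 0, 0.009, 1],
    [0.006, -0.004, 0.16, 0, 0, 0.009, 1],
    [0.006, -0.004, 0.2, 0, 0, 0.009, 1],
    [0.006, -0.004, 0.231, 0, 0, 0.009, 1],
    [0.006, -0.004, 0.231, 0, 0, 0.009, 1],
    [0.006, -0.004, 0.231, 0, 0, 0.009, 1]
  ]
}}

```text
time_s: 20.37
tcp_pos: [0.6238, 0.2337, 0.0807]
ee_rot: [[-0.022, 1.0, -0.003], [1.0, 0.022, -0.001], [-0.001, -0.003, -1.0]]
force: [0.3, -0.1, 0.8]
gripper_width: 0.094
gripper_force: 0.0
```

Call:
{"op": "play_rows", "data": {
  "targets": [
    [0, 0, 0, 0, 0, 0, 0],
    [0, 0, 0, 0, 0, 0, 0],
    [0, 0, 0, 0, 0, 0, 0],
    [0, 0, 0, 0, 0, 0, 0],
    [0, 0, 0, 0, 0, 0, 0],
    [0, 0, 0, 0, 0, 0, 0],
    [0, 0, 0, 0, 0, 0, 0],
    [0, 0, 0, 0, 0, 0, 0],
    [0, 0, 0, 0, 0, 0, 0],
    [0, 0, 0, 0, 0, 0, 0]
  ]
}}

```text
time_s: 21.2
tcp_pos: [0.6219, 0.2335, 0.0833]
ee_rot: [[-0.021, 1.0, -0.006], [1.0, 0.021, -0.001], [-0.001, -0.006, -1.0]]
force: [-9.7, -2.1, 5.0]
gripper_width: 0.0431
gripper_force: 28.6
```

Call:
{"op": "play_rows", "data": {
  "targets": [
    [0, 0, 0, 0, 0, 0, 0],
    [0, 0, 0, 0, 0, 0, 0],
    [0, 0, 0, 0, 0, 0, 0],
    [0, 0, 0, 0, 0, 0, 0],
    [0, 0, 0, 0, 0, 0, 0]
  ]
}}

```text
time_s: 21.62
tcp_pos: [0.6219, 0.2335, 0.0833]
ee_rot: [[-0.021, 1.0, -0.006], [1.0, 0.021, -0.001], [-0.001, -0.006, -1.0]]
force: [-9.0, -1.7, 4.5]
gripper_width: 0.0432
gripper_force: 28.6
```

```bash
python3 - <<'E'
from h import *
s=r.sense();print(s['force'],s['gripper_width'],s['gripper_force'],s['tcp_pos']); a=snap('wrist','w12');b=snap('scene','s12')
cv2.imwrite('pics/c12.png',np.hstack([cv2.resize(a['pixels'][120:280,150:350],(400,320)),cv2.resize(b['pixels'][180:300,240:390],(400,320))]))
E
```

```text
[-8.99207635 -1.6596012   4.47680977] 0.0431539333357947 28.57557713985443 [0.6218644  0.2334884  0.08333067]
```

View pics/c12.png

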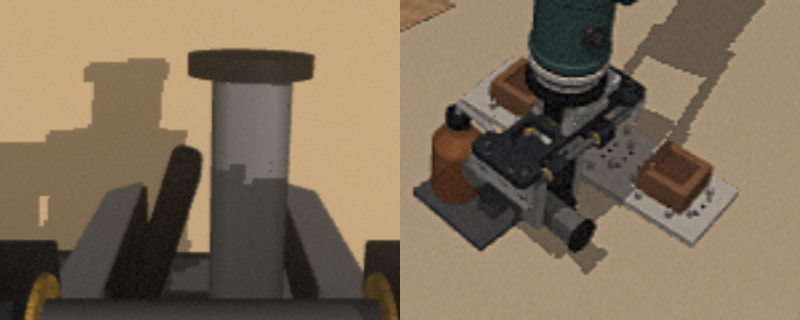

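Call:
{"op": "play_rows", "data": {
  "targets": [
    [0, 0, 0, 0, 0, 0, 0],
    [0, 0, 0, 0, 0, 0, 0],
    [0, 0, 0, 0, 0, 0, 0],
    [0, 0, 0, 0, 0, 0, 0],
    [0, 0, 0, 0, 0, 0, 0],
    [0, 0, 0, 0, 0, 0, 0],
    [0, 0, 0, 0, 0, 0, 0],
    [0, 0, 0, 0, 0, 0, 0],
    [0, 0, 0, 0, 0, 0, 0],
    [0, 0, 0, 0, 0, 0, 0]
  ]
}}

```text
time_s: 22.55
tcp_pos: [0.6219, 0.2335, 0.0833]
ee_rot: [[-0.021, 1.0, -0.006], [1.0, 0.021, -0.001], [-0.001, -0.006, -1.0]]
force: [-9.4, -2.1, 5.0]
gripper_width: 0.0429
gripper_force: 28.6
```

Call:
{"op": "play_rows", "data": {
  "targets": [
    [0, 0, 0, 0, 0, 0, 1],
    [0, 0, 0, 0, 0, 0, 1],
    [0, 0, 0, 0, 0, 0, 1],
    [0, 0, 0, 0, 0, 0, 1],
    [0, 0, 0, 0, 0, 0, 1],
    [0, 0, 0, 0, 0, 0, 1],
    [0, 0, 0, 0, 0, 0, 1],
    [0, 0, 0, 0, 0, 0, 1],
    [0, 0, 0, 0, 0, 0, 1],
    [0, 0, 0, 0, 0, 0, 1]
  ]
}}

```text
time_s: 23.38
tcp_pos: [0.6252, 0.2338, 0.0823]
ee_rot: [[-0.021, 1.0, 0.001], [1.0, 0.021, 0.0], [0.0, 0.001, -1.0]]
force: [-0.2, -0.2, -0.3]
gripper_width: 0.094
gripper_force: 0.0
```

Call:
{"op": "play_rows", "data": {
  "targets": [
    [0, 0, 0, 0, 0, 0, 1],
    [0, 0, 0, 0, 0, 0, 1],
    [0, 0, 0, 0, 0, 0, 1],
    [0, 0, 0, 0, 0, 0, 1],
    [0, 0, 0, 0, 0, 0, 1],
    [0, 0, 0, 0, 0, 0, 1]
  ]
}}

```text
time_s: 23.88
tcp_pos: [0.6246, 0.2339, 0.082]
ee_rot: [[-0.021, 1.0, 0.0], [1.0, 0.021, -0.0], [-0.0, 0.0, -1.0]]
force: [0.6, 0.2, 0.2]
gripper_width: 0.0938
gripper_force: 0.0
```

Call:
{"op": "play_rows", "data": {
  "targets": [
    [0, 0, 0, 0, 0, 0, 0],
    [0, 0, 0, 0, 0, 0, 0],
    [0, 0, 0, 0, 0, 0, 0],
    [0, 0, 0, 0, 0, 0, 0],
    [0, 0, 0, 0, 0, 0, 0],
    [0, 0, 0, 0, 0, 0, 0],
    [0, 0, 0, 0, 0, 0, 0],
    [0, 0, 0, 0, 0, 0, 0],
    [0, 0, 0, 0, 0, 0, 0],
    [0, 0, 0, 0, 0, 0, 0]
  ]
}}

```text
time_s: 24.72
tcp_pos: [0.6218, 0.2334, 0.0814]
ee_rot: [[-0.02, 1.0, -0.007], [1.0, 0.02, -0.002], [-0.001, -0.007, -1.0]]
force: [-7.4, -1.8, 2.1]
gripper_width: 0.0429
gripper_force: 29.0
```

Call:
{"op": "play_rows", "data": {
  "targets": [
    [0, 0, 0, 0, 0, 0, 0],
    [0, 0, 0, 0, 0, 0, 0],
    [0, 0, 0, 0, 0, 0, 0],
    [0, 0, 0, 0, 0, 0, 0],
    [0, 0, 0, 0, 0, 0, 0],
    [0, 0, 0, 0, 0, 0, 0],
    [0, 0, 0, 0, 0, 0, 0],
    [0, 0, 0, 0, 0, 0, 0],
    [0, 0, 0, 0, 0, 0, 0],
    [0, 0, 0, 0, 0, 0, 0]
  ]
}}

```text
time_s: 25.55
tcp_pos: [0.6218, 0.2334, 0.0814]
ee_rot: [[-0.02, 1.0, -0.007], [1.0, 0.02, -0.002], [-0.001, -0.007, -1.0]]
force: [-7.1, -2.0, 2.3]
gripper_width: 0.0431
gripper_force: 28.9
```

Call:
{"op": "play_rows", "data": {
  "targets": [
    [0, 0, 0, 0, 0, 0, 0],
    [0, 0, 0, 0, 0, 0, 0],
    [0, 0, 0, 0, 0, 0, 0],
    [0, 0, 0, 0, 0, 0, 0],
    [0, 0, 0, 0, 0, 0, 0],
    [0, 0, 0, 0, 0, 0, 0]
  ]
}}

```text
time_s: 26.05
tcp_pos: [0.6218, 0.2334, 0.0815]
ee_rot: [[-0.02, 1.0, -0.007], [1.0, 0.02, -0.002], [-0.001, -0.007, -1.0]]
force: [-6.6, -1.3, 1.7]
gripper_width: 0.0429
gripper_force: 28.9
```

Call:
{"op": "play_rows", "data": {
  "targets": [
    [0, 0, 0, 0, 0, 0, 1],
    [0, 0, 0, 0, 0, 0, 1],
    [0, 0, 0, 0, 0, 0, 1],
    [0, 0, 0, 0, 0, 0, 1],
    [0, 0, 0, 0, 0, 0, 1],
    [0, 0, 0, 0, 0, 0, 1],
    [0, 0, 0, 0, 0, 0, 1],
    [0, 0, 0, 0, 0, 0, 1],
    [0, 0, 0, 0, 0, 0, 1],
    [0, 0, 0, 0, 0, 0, 1]
  ]
}}

```text
time_s: 26.88
tcp_pos: [0.6251, 0.2337, 0.0822]
ee_rot: [[-0.02, 1.0, 0.001], [1.0, 0.02, -0.0], [-0.0, 0.001, -1.0]]
force: [0.2, 0.0, -0.8]
gripper_width: 0.0937
gripper_force: 0.0
```

Call:
{"op": "play_rows", "data": {
  "targets": [
    [0, 0, 0, 0, 0, 0, 1],
    [0, 0, 0, 0, 0, 0, 1],
    [0, 0, 0, 0, 0, 0, 1],
    [0, 0, 0, 0, 0, 0, 1],
    [0, 0, 0, 0, 0, 0, 1],
    [0, 0, 0, 0, 0, 0, 1]
  ]
}}

```text
time_s: 27.38
tcp_pos: [0.6246, 0.2339, 0.0821]
ee_rot: [[-0.021, 1.0, 0.0], [1.0, 0.021, -0.0], [-0.0, 0.0, -1.0]]
force: [0.1, 0.9, -0.0]
gripper_width: 0.0939
gripper_force: 0.0
```

```bash
python3 - <<'E'
from h import *
b=r.capture('scene')
print(fitblk(b,.4488,.2637,.104,.044),fitblk(b,.4706,.0549,.104,.044))
goal(.6247,.234,.081,1.3)
E
```

```text
(array([0.44713106, 0.2636345 , 0.09424687]), np.float64(0.4551244378089905)) (array([0.47095093, 0.05433964, 0.06280484]), np.float64(0.551461398601532))
t 27.4 [0.6246 0.234  0.0821] w 0.0939 q6 0.25 rel [0.0001 0.0002 0.0021] [ 0.     -0.     -0.0006]
```

Call:
{"op": "play_rows", "data": {
  "targets": [
    [0, 0, 0, 0, 0, 0, 0],
    [0, 0, 0, 0, 0, 0, 0],
    [0, 0, 0, 0, 0, 0, 0],
    [0, 0, 0, 0, 0, 0, 0],
    [0, 0, 0, 0, 0, 0, 0],
    [0, 0, 0, 0, 0, 0, 0],
    [0, 0, 0, 0, 0, 0, 0],
    [0, 0, 0, 0, 0, 0, 0],
    [0, 0, 0, 0, 0, 0, 0],
    [0, 0, 0, 0, 0, 0, 0]
  ]
}}

```text
time_s: 28.27
tcp_pos: [0.6218, 0.2334, 0.0814]
ee_rot: [[-0.02, 1.0, -0.007], [1.0, 0.02, -0.002], [-0.001, -0.007, -1.0]]
force: [-7.1, -1.8, 2.2]
gripper_width: 0.0429
gripper_force: 28.9
```

Call:
{"op": "play_rows", "data": {
  "targets": [
    [0, 0, 0, 0, 0, 0, 0],
    [0, 0, 0, 0, 0, 0, 0],
    [0, 0, 0, 0, 0, 0, 0],
    [0, 0, 0, 0, 0, 0, 0],
    [0, 0, 0, 0, 0, 0, 0],
    [0, 0, 0, 0, 0, 0, 0],
    [0, 0, 0, 0, 0, 0, 0],
    [0, 0, 0, 0, 0, 0, 0],
    [0, 0, 0, 0, 0, 0, 0],
    [0, 0, 0, 0, 0, 0, 0]
  ]
}}

```text
time_s: 29.1
tcp_pos: [0.6218, 0.2335, 0.0814]
ee_rot: [[-0.02, 1.0, -0.007], [1.0, 0.02, -0.002], [-0.001, -0.007, -1.0]]
force: [-7.5, -1.5, 2.8]
gripper_width: 0.0434
gripper_force: 28.9
```

Call:
{"op": "play_rows", "data": {
  "targets": [
    [0, 0, 0, 0, 0, 0, 0],
    [0, 0, 0, 0, 0, 0, 0],
    [0, 0, 0, 0, 0, 0, 0],
    [0, 0, 0, 0, 0, 0, 0],
    [0, 0, 0, 0, 0, 0, 0],
    [0, 0, 0, 0, 0, 0, 0]
  ]
}}

```text
time_s: 29.6
tcp_pos: [0.6218, 0.2334, 0.0814]
ee_rot: [[-0.02, 1.0, -0.007], [1.0, 0.02, -0.002], [-0.001, -0.007, -1.0]]
force: [-7.2, -1.5, 1.9]
gripper_width: 0.0433
gripper_force: 28.9
```

Call:
{"op": "play_rows", "data": {
  "targets": [
    [0, 0, 0, 0, 0, 0, 1],
    [0, 0, 0, 0, 0, 0, 1],
    [0, 0, 0, 0, 0, 0, 1],
    [0, 0, 0, 0, 0, 0, 1],
    [0, 0, 0, 0, 0, 0, 1],
    [0, 0, 0, 0, 0, 0, 1],
    [0, 0, 0, 0, 0, 0, 1],
    [0, 0, 0, 0, 0, 0, 1],
    [0, 0, 0, 0, 0, 0, 1],
    [0, 0, 0, 0, 0, 0, 1]
  ]
}}

```text
time_s: 30.43
tcp_pos: [0.6252, 0.2338, 0.0822]
ee_rot: [[-0.02, 1.0, 0.001], [1.0, 0.02, -0.0], [-0.0, 0.001, -1.0]]
force: [0.2, 0.2, -0.4]
gripper_width: 0.0943
gripper_force: 0.0
```

Call:
{"op": "play_rows", "data": {
  "targets": [
    [0, 0, 0, 0, 0, 0, 1],
    [0, 0, 0, 0, 0, 0, 1],
    [0, 0, 0, 0, 0, 0, 1],
    [0, 0, -0.06, 0, 0, 0, 1],
    [0, 0, -0.12, 0, 0, 0, 1],
    [0, 0, -0.18, 0, 0, 0, 1],
    [0, 0, -0.25, 0, 0, 0, 1],
    [0, 0, -0.25, 0, 0, 0, 1],
    [0, 0, -0.25, 0, 0, 0, 1]
  ]
}}

```text
time_s: 31.18
tcp_pos: [0.6262, 0.2344, 0.211]
ee_rot: [[-0.021, 1.0, 0.007], [1.0, 0.021, 0.002], [0.002, 0.007, -1.0]]
force: [-0.5, -0.3, -0.7]
gripper_width: 0.0941
gripper_force: 0.0
```

```bash
python3 - <<'E'
from h import *
b=snap('scene','s13')
print(fitblk(b,.4488,.2637,.104,.044),fitblk(b,.4706,.0549,.104,.044))
goal(.4475,.2637,.195,96)
a=snap('wrist','w13')
cv2.imwrite('pics/c13.png',np.hstack([cv2.resize(a['pixels'],(400,300)),cv2.resize(b['pixels'][180:300,230:390],(400,300))]))
E
```

```text
(array([0.44694415, 0.26322204, 0.12471017]), np.float64(0.4442494511604309)) (array([0.47842653, 0.04803611, 0.6405657 ]), np.float64(0.670969545841217))
t 31.2 [0.6251 0.234  0.208 ] w 0.0942 q6 0.25 rel [ 0.0667 -0.3539  0.0253] [ 7.000e-04  5.000e-04 -5.268e-01]
```

View pics/c13.png

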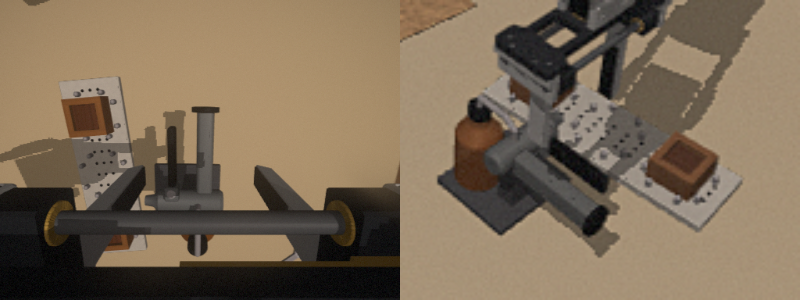

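Call:
{"op": "play_rows", "data": {
  "targets": [
    [0.01, -0.07, 0, 0, 0, -0.527, 1],
    [0.02, -0.14, 0, 0, 0, -0.527, 1],
    [0.03, -0.21, 0, 0, 0, -0.527, 1],
    [0.05, -0.28, 0, 0, 0, -0.527, 1],
    [0.066, -0.354, 0, 0, 0, -0.527, 1],
    [0.066, -0.354, 0, 0, 0, -0.527, 1],
    [0.066, -0.354, 0, 0, 0, -0.527, 1],
    [0.066, -0.354, 0, 0, 0, -0.527, 1],
    [0.066, -0.354, 0, 0, 0, -0.527, 1],
    [0.066, -0.354, 0, 0, 0, -0.527, 1]
  ]
}}

```text
time_s: 32.12
tcp_pos: [0.4457, 0.2628, 0.2044]
ee_rot: [[-0.957, 0.289, -0.004], [0.289, 0.957, -0.002], [0.003, -0.003, -1.0]]
force: [0.7, 0.7, 0.1]
gripper_width: 0.0938
gripper_force: 0.0
```

Call:
{"op": "play_rows", "data": {
  "targets": [
    [0, 0, 0.05, 0, 0, -0.13, 1],
    [0, 0, 0.1, 0, 0, -0.13, 1],
    [0, 0, 0.15, 0, 0, -0.13, 1],
    [0, 0, 0.2, 0, 0, -0.13, 1],
    [0, 0, 0.2, 0, 0, -0.13, 1],
    [0, 0, 0.2, 0, 0, -0.13, 1]
  ]
}}

```text
time_s: 32.62
tcp_pos: [0.4448, 0.2623, 0.1039]
ee_rot: [[-0.994, -0.107, -0.006], [-0.107, 0.994, -0.003], [0.007, -0.002, -1.0]]
force: [-0.0, -0.6, 0.2]
gripper_width: 0.0939
gripper_force: 0.0
```

```bash
python3 - <<'E'
from h import *
b=r.capture('scene')
print(fitblk(b,.447,.2637,.104,.044),fitblk(b,.4706,.0549,.104,.044))
goal(.4475,.2637,.0205,96)
E
```

```text
(array([0.44710627, 0.26338668, 0.11865594]), np.float64(0.3966064453125)) (array([0.47045041, 0.05460672, 0.08714894]), np.float64(0.4693533778190613))
t 32.7 [0.4463 0.263  0.1062] w 0.0937 q6 -1.26 rel [-0.0029  0.0013  0.1714] [-0.0003 -0.0007  0.0008]
```

Both blocks are still in their bays. I'll pick B now.

Call:
{"op": "play_rows", "data": {
  "targets": [
    [-0.002, 0.001, 0.06, 0, 0, 0, 1],
    [-0.002, 0.001, 0.12, 0, 0, 0, 1],
    [-0.002, 0.001, 0.171, 0, 0, 0, 1],
    [-0.002, 0.001, 0.171, 0, 0, 0, 1],
    [-0.002, 0.001, 0.171, 0, 0, 0, 0],
    [-0.002, 0.001, 0.171, 0, 0, 0, 0],
    [-0.002, 0.001, 0.171, 0, 0, 0, 0],
    [-0.002, 0.001, 0.171, 0, 0, 0, 0],
    [-0.002, 0.001, 0.171, 0, 0, 0, 0],
    [-0.002, 0.001, 0.171, 0, 0, 0, 0]
  ]
}}

```text
time_s: 33.5
tcp_pos: [0.4488, 0.2644, 0.023]
ee_rot: [[-0.994, -0.108, 0.002], [-0.108, 0.994, 0.001], [-0.003, 0.001, -1.0]]
force: [0.0, 0.5, 1.7]
gripper_width: 0.0596
gripper_force: 30.0
```

Call:
{"op": "play_rows", "data": {
  "targets": [
    [0, 0, 0, 0, 0, 0, 0],
    [0, 0, 0, 0, 0, 0, 0],
    [0, 0, -0.03, 0, 0, 0, 0],
    [0, 0, -0.08, 0, 0, 0, 0],
    [0, 0, -0.16, 0, 0, 0, 0],
    [0, 0, -0.22, 0, 0, 0, 0],
    [0, 0, -0.22, 0, 0, 0, 0],
    [0, 0, -0.22, 0, 0, 0, 0]
  ]
}}

```text
time_s: 34.17
tcp_pos: [0.4491, 0.2643, 0.1335]
ee_rot: [[-0.994, -0.108, 0.004], [-0.108, 0.994, 0.002], [-0.004, 0.001, -1.0]]
force: [-0.6, -0.3, -0.7]
gripper_width: 0.0599
gripper_force: 30.0
```

```bash
python3 - <<'E'
from h import *
goal(.50,-.36,.13,84)
E
```

```text
t 34.2 [0.4491 0.2643 0.1335] w 0.0599 q6 -1.26 rel [ 0.0337 -1.2524  0.0054] [0.0005 0.0013 0.0678]
```

Call:
{"op": "play_rows", "data": {
  "targets": [
    [0.028, -1.0, 0, 0, 0, 0.067, 0],
    [0.028, -1.0, 0, 0, 0, 0.067, 0],
    [0.028, -1.0, 0, 0, 0, 0.067, 0],
    [0.028, -1.0, 0, 0, 0, 0.067, 0],
    [0.028, -1.0, 0, 0, 0, 0.067, 0],
    [0.028, -1.0, 0, 0, 0, 0.067, 0],
    [0.028, -1.0, 0, 0, 0, 0.067, 0],
    [0.028, -1.0, 0, 0, 0, 0.067, 0],
    [0.028, -1.0, 0, 0, 0, 0.067, 0],
    [0.028, -1.0, 0, 0, 0, 0.067, 0]
  ]
}}

```text
time_s: 35.0
tcp_pos: [0.4795, -0.1529, 0.1288]
ee_rot: [[-0.995, 0.102, -0.004], [0.102, 0.995, 0.002], [0.004, 0.002, -1.0]]
force: [0.9, 0.1, -0.5]
gripper_width: 0.0596
gripper_force: 30.0
```

```bash
python3 - <<'E'
from h import *
goal(.50,-.36,.13,84)
E
```

```text
t 35.0 [ 0.4795 -0.1529  0.1288] w 0.0596 q6 -1.89 rel [-0.0831 -0.4078 -0.0035] [ 0.0005 -0.0014  0.0007]
```

Call:
{"op": "play_rows", "data": {
  "targets": [
    [-0.02, -0.08, 0, 0, 0, 0, 0],
    [-0.04, -0.16, 0, 0, 0, 0, 0],
    [-0.06, -0.24, 0, 0, 0, 0, 0],
    [-0.08, -0.32, 0, 0, 0, 0, 0],
    [-0.08, -0.4, 0, 0, 0, 0, 0],
    [-0.08, -0.4, 0.06, 0, 0, 0, 0],
    [-0.08, -0.4, 0.12, 0, 0, 0, 0],
    [-0.08, -0.4, 0.17, 0, 0, 0, 0],
    [-0.08, -0.4, 0.18, 0, 0, 0, 0],
    [-0.08, -0.4, 0.18, 0, 0, 0, 0]
  ]
}}

```text
time_s: 35.83
tcp_pos: [0.4979, -0.3522, 0.0364]
ee_rot: [[-0.995, 0.102, -0.008], [0.102, 0.995, 0.007], [0.008, 0.006, -1.0]]
force: [-0.6, 0.1, -0.7]
gripper_width: 0.0599
gripper_force: 30.0
```

```bash
python3 - <<'E'
from h import *
goal(.50,-.36,.0135,84);goal(.50,-.36,.0135,84);print(r.sense()['force'])
E
```

```text
t 35.8 [ 0.4979 -0.3522  0.0364] w 0.0599 q6 -2.18 rel [-0.0062 -0.0153  0.0457] [ 0.0018 -0.0026  0.0007]
t 35.8 [ 0.4979 -0.3522  0.0364] w 0.0599 q6 -2.18 rel [-0.0062 -0.0153  0.0457] [ 0.0018 -0.0026  0.0007]
[-0.64820107  0.12351847 -0.72191517]
```

Call:
{"op": "play_rows", "data": {
  "targets": [
    [0, 0, 0.01, 0, 0, 0, 0],
    [0, 0, 0.02, 0, 0, 0, 0],
    [0, 0, 0.03, 0, 0, 0, 0],
    [0, 0, 0.036, 0, 0, 0, 0],
    [0, 0, 0.038, 0, 0, 0, 0],
    [0, 0, 0.038, 0, 0, 0, 0],
    [0, 0, 0.038, 0, 0, 0, 0]
  ]
}}

```text
time_s: 36.42
tcp_pos: [0.501, -0.3546, 0.023]
ee_rot: [[-0.995, 0.102, 0.001], [0.102, 0.995, -0.0], [-0.001, -0.0, -1.0]]
force: [-0.4, -0.0, 0.3]
gripper_width: 0.0599
gripper_force: 30.0
```

Call:
{"op": "play_rows", "data": {
  "targets": [
    [0, 0, 0.004, 0, 0, 0, 0],
    [0, 0, 0.008, 0, 0, 0, 0],
    [0, 0, 0.012, 0, 0, 0, 0],
    [0, 0, 0.014, 0, 0, 0, 0],
    [0, 0, 0.014, 0, 0, 0, 0]
  ]
}}

```text
time_s: 36.83
tcp_pos: [0.5006, -0.3544, 0.0152]
ee_rot: [[-0.995, 0.102, -0.0], [0.102, 0.995, 0.0], [0.0, 0.0, -1.0]]
force: [-0.0, 0.4, -0.4]
gripper_width: 0.0599
gripper_force: 30.0
```

Call:
{"op": "play_rows", "data": {
  "targets": [
    [0, 0, 0.002, 0, 0, 0, 0],
    [0, 0, 0.002, 0, 0, 0, 0],
    [0, 0, 0.002, 0, 0, 0, 1],
    [0, 0, 0.002, 0, 0, 0, 1],
    [0, 0, 0.002, 0, 0, 0, 1],
    [0, 0, 0.002, 0, 0, 0, 1],
    [0, 0, -0.06, 0, 0, 0, 1],
    [0, 0, -0.12, 0, 0, 0, 1],
    [0, 0, -0.2, 0, 0, 0, 1],
    [0, 0, -0.22, 0, 0, 0, 1]
  ]
}}

```text
time_s: 37.67
tcp_pos: [0.5033, -0.3566, 0.1329]
ee_rot: [[-0.995, 0.102, 0.009], [0.102, 0.995, -0.007], [-0.009, -0.007, -1.0]]
force: [0.8, -0.8, 1.2]
gripper_width: 0.0942
gripper_force: 0.0
```

```bash
python3 - <<'E'
from h import *
b=r.capture('scene')
print(fitblk(b,.5006,-.3544,-.1,.036),fitblk(b,.4706,.0549,.104,.044))
goal(.4708,.0547,.13,96)
E
```

```text
(array([ 0.49866166, -0.35667299, -0.17189865]), np.float64(0.4493936598300934)) (array([0.47026087, 0.0545253 , 0.09934336]), np.float64(0.47028034925460815))
t 37.7 [ 0.5036 -0.3569  0.1332] w 0.0938 q6 -2.18 rel [ 0.1493  0.8122 -0.0012] [-0.0027  0.0031 -0.0658]
```

Call:
{"op": "play_rows", "data": {
  "targets": [
    [0.149, 0.812, 0, 0, 0, -0.066, 1],
    [0.149, 0.812, 0, 0, 0, -0.066, 1],
    [0.149, 0.812, 0, 0, 0, -0.066, 1],
    [0.149, 0.812, 0, 0, 0, -0.066, 1],
    [0.149, 0.812, 0, 0, 0, -0.066, 1],
    [0.149, 0.812, 0, 0, 0, -0.066, 1],
    [0.149, 0.812, 0, 0, 0, -0.066, 1],
    [0.149, 0.812, 0, 0, 0, -0.066, 1],
    [0.149, 0.812, 0, 0, 0, -0.066, 1],
    [0.149, 0.812, 0, 0, 0, -0.066, 1]
  ]
}}

```text
time_s: 38.55
tcp_pos: [0.4666, 0.0593, 0.124]
ee_rot: [[-0.994, -0.105, -0.002], [-0.105, 0.994, 0.0], [0.002, 0.001, -1.0]]
force: [0.6, 0.2, 0.2]
gripper_width: 0.0942
gripper_force: 0.0
```

Call:
{"op": "play_rows", "data": {
  "targets": [
    [0, 0, 0, 0, 0, 0, 1],
    [0, 0, 0, 0, 0, 0, 1],
    [0, 0, 0, 0, 0, 0, 1]
  ]
}}

```text
time_s: 38.8
tcp_pos: [0.4676, 0.0566, 0.1244]
ee_rot: [[-0.994, -0.106, -0.002], [-0.106, 0.994, -0.001], [0.002, -0.001, -1.0]]
force: [0.2, -0.5, -0.4]
gripper_width: 0.0938
gripper_force: 0.0
```

```bash
python3 - <<'E'
from h import *
b=r.capture('scene')
print(fitblk(b,.5006,-.3544,-.1,.036),fitblk(b,.4706,.0549,.104,.044))
goal(.4706,.0547,.0205,96)
E
```

```text
(array([ 0.49912248, -0.35660882, -0.13421109]), np.float64(0.468189537525177)) (array([0.47049626, 0.05398001, 0.13245118]), np.float64(0.4867040514945984))
t 38.9 [0.4678 0.056  0.1246] w 0.0939 q6 -1.68 rel [-0.0057 -0.0031  0.2083] [-0.0002 -0.0004 -0.0002]
```

Call:
{"op": "play_rows", "data": {
  "targets": [
    [-0.006, -0.003, 0.06, 0, 0, 0, 1],
    [-0.006, -0.003, 0.12, 0, 0, 0, 1],
    [-0.006, -0.003, 0.18, 0, 0, 0, 1],
    [-0.006, -0.003, 0.208, 0, 0, 0, 1],
    [-0.006, -0.003, 0.208, 0, 0, 0, 0],
    [-0.006, -0.003, 0.208, 0, 0, 0, 0],
    [-0.006, -0.003, 0.208, 0, 0, 0, 0],
    [-0.006, -0.003, 0.208, 0, 0, 0, 0],
    [-0.006, -0.003, 0.208, 0, 0, 0, 0],
    [-0.006, -0.003, 0.208, 0, 0, 0, 0]
  ]
}}

```text
time_s: 39.68
tcp_pos: [0.4724, 0.0557, 0.0231]
ee_rot: [[-0.994, -0.105, 0.003], [-0.105, 0.994, -0.0], [-0.003, -0.0, -1.0]]
force: [0.2, 0.0, 2.2]
gripper_width: 0.0599
gripper_force: 30.0
```

Call:
{"op": "play_rows", "data": {
  "targets": [
    [0, 0, 0, 0, 0, 0, 0],
    [0, 0, 0, 0, 0, 0, 0],
    [0, 0, -0.03, 0, 0, 0, 0],
    [0, 0, -0.08, 0, 0, 0, 0],
    [0, 0, -0.16, 0, 0, 0, 0],
    [0, 0, -0.22, 0, 0, 0, 0],
    [0, 0, -0.22, 0, 0, 0, 0],
    [0, 0, -0.22, 0, 0, 0, 0]
  ]
}}

```text
time_s: 40.35
tcp_pos: [0.4724, 0.056, 0.1335]
ee_rot: [[-0.994, -0.105, 0.005], [-0.105, 0.994, 0.0], [-0.005, -0.0, -1.0]]
force: [0.6, 0.6, -1.0]
gripper_width: 0.0597
gripper_force: 30.0
```

```bash
python3 - <<'E'
from h import *
goal(.51,-.215,.13,84)
E
```

```text
t 40.4 [0.4724 0.056  0.1335] w 0.0597 q6 -1.68 rel [-0.0176 -0.5469  0.0074] [0.     0.0015 0.0669]
```

Call:
{"op": "play_rows", "data": {
  "targets": [
    [0, -0.08, 0, 0, 0, 0.067, 0],
    [-0.01, -0.16, 0, 0, 0, 0.067, 0],
    [-0.015, -0.24, 0, 0, 0, 0.067, 0],
    [-0.018, -0.32, 0, 0, 0, 0.067, 0],
    [-0.018, -0.4, 0, 0, 0, 0.067, 0],
    [-0.018, -0.48, 0, 0, 0, 0.067, 0],
    [-0.018, -0.54, 0.04, 0, 0, 0.067, 0],
    [-0.018, -0.54, 0.1, 0, 0, 0.067, 0],
    [-0.018, -0.54, 0.16, 0, 0, 0.067, 0],
    [-0.018, -0.54, 0.19, 0, 0, 0.067, 0]
  ]
}}

```text
time_s: 41.18
tcp_pos: [0.5043, -0.2104, 0.0296]
ee_rot: [[-0.994, 0.107, -0.01], [0.107, 0.994, 0.006], [0.01, 0.005, -1.0]]
force: [-0.7, 0.9, -1.2]
gripper_width: 0.0599
gripper_force: 30.0
```

Call:
{"op": "play_rows", "data": {
  "targets": [
    [0, 0, 0.01, 0, 0, 0, 0],
    [0, 0, 0.02, 0, 0, 0, 0],
    [0, 0, 0.02, 0, 0, 0, 0],
    [0, 0, 0.02, 0, 0, 0, 0]
  ]
}}

```text
time_s: 41.52
tcp_pos: [0.509, -0.2117, 0.0272]
ee_rot: [[-0.995, 0.105, 0.001], [0.105, 0.995, -0.001], [-0.001, -0.0, -1.0]]
force: [0.4, 0.6, -1.4]
gripper_width: 0.06
gripper_force: 30.0
```

Another 12.5 mm down, then release and lift.

Call:
{"op": "play_rows", "data": {
  "targets": [
    [0, 0, 0.008, 0, 0, 0, 0],
    [0, 0, 0.014, 0, 0, 0, 0],
    [0, 0, 0.019, 0, 0, 0, 0],
    [0, 0, 0.022, 0, 0, 0, 0],
    [0, 0, 0.025, 0, 0, 0, 0],
    [0, 0, 0.026, 0, 0, 0, 0],
    [0, 0, 0.026, 0, 0, 0, 0]
  ]
}}

```text
time_s: 42.1
tcp_pos: [0.5086, -0.2117, 0.0151]
ee_rot: [[-0.994, 0.105, 0.0], [0.105, 0.994, -0.0], [-0.0, -0.0, -1.0]]
force: [-3.2, 1.3, 6.3]
gripper_width: 0.0599
gripper_force: 30.0
```

Call:
{"op": "play_rows", "data": {
  "targets": [
    [0, 0, 0, 0, 0, 0, 0],
    [0, 0, 0, 0, 0, 0, 1],
    [0, 0, 0, 0, 0, 0, 1],
    [0, 0, 0, 0, 0, 0, 1],
    [0, 0, 0, 0, 0, 0, 1],
    [0, 0, -0.06, 0, 0, 0, 1],
    [0, 0, -0.14, 0, 0, 0, 1],
    [0, 0, -0.22, 0, 0, 0, 1],
    [0, 0, -0.3, 0, 0, 0, 1],
    [0, 0, -0.38, 0, 0, 0, 1]
  ]
}}

```text
time_s: 42.93
tcp_pos: [0.5081, -0.2116, 0.2051]
ee_rot: [[-0.994, 0.105, -0.0], [0.105, 0.994, 0.0], [0.0, 0.0, -1.0]]
force: [0.7, -0.9, 0.2]
gripper_width: 0.094
gripper_force: 0.0
```

Call:
{"op": "play_rows", "data": {
  "targets": [
    [0, 0.3, 0, 0, 0, 0, 1],
    [0, 0.3, 0, 0, 0, 0, 1],
    [0, 0.3, 0, 0, 0, 0, 1],
    [0, 0.3, 0, 0, 0, 0, 1],
    [0, 0.3, 0, 0, 0, 0, 1],
    [0, 0.3, 0, 0, 0, 0, 1]
  ]
}}

```text
time_s: 43.43
tcp_pos: [0.5243, -0.0616, 0.2034]
ee_rot: [[-0.995, 0.102, -0.0], [0.102, 0.995, -0.001], [-0.0, -0.001, -1.0]]
force: [-0.6, -0.4, -0.5]
gripper_width: 0.0938
gripper_force: 0.0
```

```bash
python3 - <<'E'
from h import *
b=snap('scene','s20');d=snap('side','d20');w=snap('wrist','w20')
for n,c in(('scene',b),('wrist',w)): print(n,fitblk(c,.4995,-.3566,-.105,.036),fitblk(c,.509,-.2117,-.105,.036))
# bystander check: changed pixels vs start in scene/side, as boxes
for n,c,o in(('scene',b,load('scene0')),('side',d,load('side0'))):
    m=(cv2.absdiff(cv2.GaussianBlur(c['pixels'],(5,5),0),cv2.GaussianBlur(o['pixels'],(5,5),0)).max(2)>30).astype(np.uint8)
    k,_,st,_=cv2.connectedComponentsWithStats(m);print(n,[s[:5].tolist() for s in st[1:] if s[4]>15])
print(r.sense()['tcp_pos'],r.sense()['time_s'])
E
```

```text
scene (array([ 0.49603853, -0.32969844, -0.13830437]), np.float64(0.49975594878196716)) (array([ 0.50756464, -0.21370801, -0.1305149 ]), np.float64(0.42392387986183167))
wrist (array([ 0.5180489 , -0.37884088,  0.46952747]), np.float64(1.057176113128662)) (array([ 0.50620125, -0.2118759 , -0.10827463]), np.float64(0.2695619463920593))
scene [[335, 3, 17, 7, 56], [226, 21, 77, 33, 757], [304, 21, 14, 5, 58], [386, 23, 15, 8, 26], [322, 33, 63, 30, 330], [254, 43, 20, 19, 228], [386, 54, 14, 62, 169], [222, 56, 118, 134, 4664], [313, 62, 16, 8, 84], [307, 66, 13, 6, 33], [417, 98, 19, 57, 125], [335, 107, 13, 23, 71], [254, 127, 5, 5, 18], [254, 138, 15, 10, 62], [204, 143, 19, 19, 210], [301, 155, 19, 9, 92], [386, 156, 17, 11, 75], [197, 158, 24, 17, 234], [302, 162, 21, 9, 111], [288, 162, 53, 31, 511], [379, 170, 19, 11, 69], [214, 174, 19, 18, 176], [279, 184, 7, 5, 23], [258, 192, 31, 20, 242], [274, 194, 7, 6, 23]]
side [[42, 35, 234, 69, 3287], [186, 67, 49, 20, 162], [113, 77, 169, 58, 2595], [179, 84, 6, 12, 56], [105, 93, 69, 18, 540], [77, 108, 24, 5, 71], [7, 111, 30, 8, 146], [237, 113, 46, 81, 1393], [243, 122, 21, 9, 100], [61, 132, 22, 8, 105], [217, 132, 25, 23, 303], [65, 152, 37, 97, 889], [3, 157, 54, 89, 929], [231, 159, 8, 9, 56], [257, 173, 4, 6, 16], [207, 216, 39, 25, 410], [221, 230, 8, 6, 28], [123, 236, 86, 50, 1256], [256, 240, 21, 35, 316], [271, 240, 21, 24, 267], [211, 243, 8, 9, 59], [104, 243, 141, 87, 2657], [274, 256, 7, 5, 25], [41, 258, 7, 6, 17], [109, 262, 4, 8, 23], [31, 264, 9, 8, 24], [154, 268, 28, 16, 268], [282, 270, 31, 28, 507], [89, 274, 8, 7, 38], [59, 278, 5, 13, 45], [152, 280, 28, 18, 295], [278, 290, 27, 29, 456], [29, 301, 19, 17, 47], [25, 313, 22, 12, 105], [35, 344, 28, 16, 176]]
[ 0.52414033 -0.06375541  0.20331143] 43.5833
```

Call:
{"op": "play_rows", "data": {
  "targets": [
    [0, -0.3, 0, 0, 0, 0.2, 1],
    [0, -0.3, 0, 0, 0, 0.4, 1],
    [0, -0.3, 0, 0, 0, 0.47, 1],
    [0, -0.3, 0, 0, 0, 0.47, 1],
    [0, -0.3, 0, 0, 0, 0.47, 1],
    [0, -0.3, 0, 0, 0, 0.47, 1],
    [0, -0.3, 0, 0, 0, 0.47, 1],
    [0, -0.3, 0, 0, 0, 0.47, 1],
    [0, -0.3, 0, 0, 0, 0.47, 1],
    [0, -0.3, 0, 0, 0, 0.47, 1]
  ]
}}

```text
time_s: 44.42
tcp_pos: [0.5078, -0.2136, 0.2033]
ee_rot: [[-0.205, 0.979, -0.0], [0.979, 0.205, -0.0], [0.0, -0.0, -1.0]]
force: [-0.3, 0.0, -0.3]
gripper_width: 0.0939
gripper_force: 0.0
```

Call:
{"op": "play_rows", "data": {
  "targets": [
    [0, 0, 0, 0, 0, 0.12, 1],
    [0, 0, 0, 0, 0, 0.12, 1],
    [0, 0, 0, 0, 0, 0.12, 1],
    [0, 0, 0, 0, 0, 0.12, 1],
    [0, 0, 0, 0, 0, 0.12, 1]
  ]
}}

```text
time_s: 44.83
tcp_pos: [0.508, -0.213, 0.2033]
ee_rot: [[0.16, 0.987, -0.0], [0.987, -0.16, -0.0], [-0.0, -0.0, -1.0]]
force: [0.0, -0.3, 0.5]
gripper_width: 0.0943
gripper_force: 0.0
```

```bash
python3 - <<'E'
from h import *
b=snap('scene','s21');w=snap('wrist','w21')
for n,c in(('scene',b),('wrist',w)): print(n,fitblk(c,.496,-.33,-.12,.036),fitblk(c,.5075,-.2125,-.12,.036))
# hollow vs rim brightness in wrist view
for x,y,a in((.496,-.33,-.13),(.507,-.2125,-.12)):
    g=w['pixels'].max(2); f=lambda P:np.mean([g[int(round(v)),int(round(u))] for u,v in(proj(w,p) for p in P)])
    print('rim',f(sq(.025,.036,x,y,a)),'floor',f(sq(.012,.028,x,y,a)),proj(w,(x,y,.036)))
print(r.sense()['tcp_pos'],r.sense()['ee_rot'][:,1])
E
```

```text
scene (array([ 0.49614539, -0.32951932, -0.134416  ]), np.float64(0.5376501679420471)) (array([ 0.5074069 , -0.21360231, -0.14567848]), np.float64(0.4058953821659088))
wrist (array([ 0.56203294, -0.19553   ,  3.54374514]), np.float64(0.7992820143699646)) (array([ 0.50610279, -0.2119545 , -0.10570593]), np.float64(0.32847365736961365))
rim 91.875 floor 78.0875 [259.45396945 262.73261927]
rim 120.44375 floor 82.05625 [253.46993929 177.10273124]
[ 0.50817957 -0.21253596  0.20344298] [ 9.87164814e-01 -1.59704753e-01 -1.46907188e-04]
```

Call:
{"op": "play_rows", "data": {
  "targets": [
    [-0.3, 0, 0, 0, 0, 0, 1],
    [-0.3, 0, 0, 0, 0, 0, 1],
    [-0.3, 0, 0, 0, 0, 0, 1],
    [-0.3, 0, 0, 0, 0, 0, 1],
    [-0.3, 0, 0, 0, 0, 0, 1],
    [-0.3, 0, 0, 0, 0, 0, 1],
    [-0.3, 0, 0, 0, 0, 0, 1]
  ]
}}

```text
time_s: 45.52
tcp_pos: [0.4843, -0.3594, 0.2034]
ee_rot: [[0.16, 0.987, -0.0], [0.987, -0.16, 0.001], [0.001, -0.0, -1.0]]
force: [-0.3, 0.0, -0.0]
gripper_width: 0.0937
gripper_force: 0.0
```

```bash
python3 - <<'E'
from h import *
w=snap('wrist','w22')
print(fitblk(w,.496,-.33,-.12,.036),fitblk(w,.507,-.2125,-.12,.036))
g=w['pixels'].max(2); f=lambda P:np.mean([g[int(round(v)),int(round(u))] for u,v in(proj(w,p) for p in P)])
for x,y,a in((.496,-.33,-.13),(.507,-.2125,-.12)): print('rim',f(sq(.025,.036,x,y,a)),'floor',f(sq(.012,.028,x,y,a)))
print(r.sense()['joint_velocities'].round(3))
E
```

```text
(array([ 0.49508616, -0.32791902, -0.11225143]), np.float64(0.5045538544654846)) (array([ 0.50625005, -0.2119454 , -0.1095455 ]), np.float64(0.38833221793174744))
rim 125.03125 floor 85.8375
rim 125.44375 floor 91.98125
[ 0.016 -0.01   0.002 -0.002 -0.001  0.001]
```

```bash
python3 -c "
from cell import r
print(r.close_job())"
```

```text
the job is handed in; nothing more can be done
None
```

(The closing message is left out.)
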